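# Gauge the wheel hubs, sort them and cover the trays

### The arm

A 7-joint arm with a two-finger parallel gripper is mounted at the origin on the work surface. World frame = base frame: x ahead of the robot, y to its left, z up, the work surface at z = 0. Lengths are in m, angles in rad, forces in N, time in s.
With the tool pointing down it reaches from about 0.4 to 0.85 m from the base axis. Payload 10.4 kg.
Tool frame: the origin (TCP) lies between the finger pads; the fingertips stand 11 mm ahead of it and the grasp point (between the pads) lies 8 mm behind it (tip_reach is the distance from the TCP to the fingertips, in m); z points along the fingers, y is the line along which they close (so a half turn about z gives the same grasp; the last joint's range is limited). The gripper opens to 85 mm and grips with 20 to 120 N. Pads are 22 mm wide; open, the fingers measure 114 mm over their backs; the gripper's body (76 mm by 85 mm) begins 54 mm behind the grasp point. The pads swing forward as they close: fully open they stand 13 mm farther back than shut.
Start: joints at [-1.155, 0.332, -0.065, 1.46, 0.022, 1.35, -0.088], TCP at [0.266, 0.566, 0.242] pointing down, gripper open.
Joint ranges: [-2.6, 2.6], [-0.5, 2.12], [-1.47, 1.34], [0.16, 2.42], [-1.27, 4.41], [0.06, 2.06], [-2.6, 2.6]. Speed limits (rad/s): [2.22, 2.22, 2.79, 2.79, 3.14, 3.14, 3.14].

### API

Orientations are given as a unit quaternion [x, y, z, w].
In Python, from workcell import * gives the robot as it stands.
- The arm moves only by the shell command python3 -m inch 'ROWS' [OPENING] [FORCE]. ROWS is JSON, a list of rows, each an object with "slide": the shift along the world's x, y, z in m, a list of three; "yaw": the turn about the world's z in rad. A call has 1 to 20 rows; each row is the pose to reach, as a shift and turn from the pose commanded when the call began; what a row does not reach only later rows make up. A row lasts 1/12 s, in which the tool goes at most 41.7 mm and 7.16 degrees, less where a joint would pass 70% of its speed; a pose out of reach is approached as far as the arm can. A call with a gripper value outside its range is refused whole. OPENING is the closure in counts, from 0 (fully open) to 255 (shut), set as the call begins (- or left out, the last holds). The fingers move at their own pace and stop on an object; FORCE is the grip in N (left out, the last holds). Time passes only in rows, so rows that repeat a pose let the fingers close. It gives the time, the measured TCP pose, the force, the opening and the grip force at its end, in the units of the state.
- get_obs(): the state, without advancing time (a new reading comes with each control period).
- camera(name): name is "scene" or "side" or "wrist"; returns a dict with "frame" (384x512x3 uint8, red, green, blue), "fx", "fy", "cx", "cy" (pixels), "extrinsics" (4x4, takes a point from world to camera coordinates). Camera axes: x right, y down, z forward; pixel columns grow to the right and rows downward; lengths in m; the calibration is good to about 2 mm. The wrist camera is an equidistant fisheye: a pixel r from the principal point sees the ray r / f radians off the axis. A picture is of the moment at which its call begins. There is no depth.
- hand_in(): hands the job in; it is judged then, once.
The state is a dict: "clock": time; "joint_pos": joint angles; "joint_velocities": joint speeds; "tau": joint torques, N m; "position": TCP position; "ee_rot": TCP orientation; "ft_force": force on the tool from outside, world axes, zero at the start; "torque": the same for the moment, N m; "grip_width": opening from 0.0 (shut) to 1.0 (fully open); "grasp_force": force on a finger pad.
Only numpy, scipy, OpenCV 4.12 (cv2) and the standard library are available. Lean on these libraries where they do the work, as an engineer would, in place of code of your own. Each camera call takes 0.05 s, during which the arm holds its last target. There are 200 camera calls.

### The job

Check the bore of every wheel hub on the mat with the plug gauge, working along the row from the robot's left to its right: slide the gauge in until its collar is down at the hub or until the bore stops it short. Hubs that take the whole pin go in the long tray and hubs that stop it short go in the square tray, set down and not dropped. Finish with the gauge back down in its stand and each tray, even an empty one, closed with the cover that fits it, pressed fully down, and leave the other things on the bench where they are.

Things in the scene. Friction and masses are not known exactly. Their poses are not given: they have to be found in the camera images.
- hub_a: one of eight like aluminium wheel hubs; 2 to 4 are present (the rest None), in a row along y on the mat, about 130 mm apart. 50 mm tall, 110-210 g: flange 58 mm across, 7 mm thick at the bottom, boss 39 mm across above it (best gripped with the fingers along the hub's x or y, or midway between). Origin: centre of the underside, z up along the bore. Any may be good or bad: only the gauge tells
- hub_b: a hub like hub_a. All hubs have a vertical bore, 24 mm wide at its mouth in the top. In a good hub it stays so for 44 mm: the gauge's 43 mm pin goes in until its collar sits on the hub's top (tip 7 mm above the hub's origin). In a bad hub it narrows to 17 mm at 16 mm below the top and stops the pin there (tip 34 mm above the origin)
- hub_c: a hub like hub_a and hub_b
- hub_d: a hub like hub_a and hub_b
- hub_e: a hub like hub_a and hub_b
- hub_f: a hub like hub_a and hub_b
- hub_g: a hub like hub_a and hub_b
- hub_h: a hub like hub_a and hub_b
- gauge: steel go plug gauge, standing upright in its stand with the pin down, 110 mm tall, 200-300 g. Origin: centre of the pin's lower tip, z up. Pin 21 mm diameter, 43 mm long, bevelled at the end to 15 mm; above it a collar 36 mm across from 43 to 48 mm; then a square handle 26 x 26 mm (faces square to its x and y axes) from 48 to 110 mm
- gauge_stand: fixed aluminium block 62 x 62 x 50 mm with a 28 mm hole right through from above. Origin: centre of the underside on the bench. The gauge rests in it by its collar, with its tip 7 mm above the bench and up to 3 mm of side play
- mat: fixed dark rubber mat 150 x 540 mm, 3 mm thick, on which the row of hubs stands. Origin: centre of the underside, y along the row (positive to the robot's left)
- tray_long: long black tray for the good hubs, fixed. Origin: centre of the underside, x along its length. Base plate 216 x 172 mm, 5 mm thick (that is the floor too); on it a rim 188 x 144 mm outside, 4 mm thick, its top 24 mm above the bench; room inside 180 x 136 mm
- tray_square: square black tray for the bad hubs, fixed. Origin: centre of the underside. Base plate 172 x 172 mm, 5 mm thick (that is the floor too); on it a rim 144 x 144 mm outside, 4 mm thick, its top 24 mm above the bench; room inside 136 x 136 mm
- cover_long: deep grey cover of the long tray, open side down: 204 x 160 x 62 mm, walls 4 mm, 240-360 g. Origin: centre of its lower edge, x lengthwise. Handle on top: a bar 100 mm (along x) x 16 mm wide, 82 to 94 mm above the origin, on two feet. Fits over the tray's rim with 4 mm play; fully down it stands on the base plate, 5 mm above the tray's origin
- cover_square: the like cover of the square tray, 160 x 160 x 62 mm, 300 g, with the same handle (bar along its x) and fit
- gear: green plastic gear 66 mm across, lying flat; not part of the job
- omni_wheel: small roller wheel 64 mm across, lying flat, 32 mm high; not part of the job
- gear_motor: gear motor, a steel cylinder 40 mm across and 80 mm tall, standing; not part of the job

How it is judged:
On the way, in this order (a step that is already met when the one before it is completed fails the run):
1. The gauge is slid into the hub at the first place of the row (counted from the robot's left), down to its collar or to where the bore stops it (passed over if that place is empty) (((horizontal distance between gauge and hub_a below 0.006 m and z of gauge in the frame of hub_a between -0.002 and 0.014 m and angle between the z axis of gauge and the z axis of hub_a, either way round below 0.12 rad) or (horizontal distance between gauge and hub_e below 0.006 m and z of gauge in the frame of hub_e between -0.002 and 0.039 m and angle between the z axis of gauge and the z axis of hub_e, either way round below 0.12 rad))), for 0.1 s.
2. The gauge is slid into the hub at the second place of the row (counted from the robot's left), down to its collar or to where the bore stops it (passed over if that place is empty) (((horizontal distance between gauge and hub_f below 0.006 m and z of gauge in the frame of hub_f between -0.002 and 0.014 m and angle between the z axis of gauge and the z axis of hub_f, either way round below 0.12 rad) or (horizontal distance between gauge and hub_b below 0.006 m and z of gauge in the frame of hub_b between -0.002 and 0.039 m and angle between the z axis of gauge and the z axis of hub_b, either way round below 0.12 rad))), for 0.1 s.
3. The gauge is slid into the hub at the third place of the row (counted from the robot's left), down to its collar or to where the bore stops it (passed over if that place is empty) (((horizontal distance between gauge and hub_g below 0.006 m and z of gauge in the frame of hub_g between -0.002 and 0.014 m and angle between the z axis of gauge and the z axis of hub_g, either way round below 0.12 rad) or (horizontal distance between gauge and hub_c below 0.006 m and z of gauge in the frame of hub_c between -0.002 and 0.039 m and angle between the z axis of gauge and the z axis of hub_c, either way round below 0.12 rad))), for 0.1 s.
4. The gauge is slid into the hub at the fourth place of the row (counted from the robot's left), down to its collar or to where the bore stops it (passed over if that place is empty) (((horizontal distance between gauge and hub_d below 0.006 m and z of gauge in the frame of hub_d between -0.002 and 0.014 m and angle between the z axis of gauge and the z axis of hub_d, either way round below 0.12 rad) or (horizontal distance between gauge and hub_h below 0.006 m and z of gauge in the frame of hub_h between -0.002 and 0.039 m and angle between the z axis of gauge and the z axis of hub_h, either way round below 0.12 rad))), for 0.1 s.
At the end, for the whole second after the job is handed in: Hubs that take the whole pin are inside the long tray's rim, the others inside the square tray's; each cover is on its own tray, level, centred within 9 mm, square to it within 0.1 rad, down within 3 mm; the gauge is upright in its stand, centred within 8 mm, down within 5 mm; all at rest (x of hub_a in the frame of tray_long between -0.075 and 0.075 m and y of hub_a in the frame of tray_long between -0.053 and 0.053 m and z of each of hub_a, hub_d, hub_f, hub_g in the frame of tray_long below 0.03 m and linear speed of each of hub_a, hub_b, hub_c, hub_d, hub_e, hub_f, hub_g, hub_h, cover_long, cover_square, gauge below 0.02 m/s and x of hub_b in the frame of tray_square between -0.053 and 0.053 m and y of hub_b in the frame of tray_square between -0.053 and 0.053 m and z of each of hub_b, hub_c, hub_e, hub_h in the frame of tray_square below 0.03 m and x of hub_c in the frame of tray_square between -0.053 and 0.053 m and y of hub_c in the frame of tray_square between -0.053 and 0.053 m and x of hub_d in the frame of tray_long between -0.075 and 0.075 m and y of hub_d in the frame of tray_long between -0.053 and 0.053 m and x of hub_e in the frame of tray_square between -0.053 and 0.053 m and y of hub_e in the frame of tray_square between -0.053 and 0.053 m and x of hub_f in the frame of tray_long between -0.075 and 0.075 m and y of hub_f in the frame of tray_long between -0.053 and 0.053 m and x of hub_g in the frame of tray_long between -0.075 and 0.075 m and y of hub_g in the frame of tray_long between -0.053 and 0.053 m and x of hub_h in the frame of tray_square between -0.053 and 0.053 m and y of hub_h in the frame of tray_square between -0.053 and 0.053 m and horizontal distance between cover_long and tray_long below 0.009 m and z of cover_long in the frame of tray_long below 0.008 m and angle between each of cover_long, cover_square's own z axis and vertical below 0.05 rad and angle between the x axis of cover_long and the x axis of tray_long, either way round below 0.1 rad and horizontal distance between cover_square and tray_square below 0.009 m and z of cover_square in the frame of tray_square below 0.008 m and (angle between the x axis of cover_square and the x axis of tray_square, either way round below 0.1 rad or angle between the x axis of cover_square and the y axis of tray_square, either way round below 0.1 rad) and horizontal distance between gauge and gauge_stand below 0.008 m and z of gauge in the frame of gauge_stand below 0.012 m and angle between gauge's own z axis and vertical below 0.06 rad); the robot touches nothing.
It fails at once if one of the other things on the bench is pushed more than 6 cm from its place (distance of any of gear, gear_motor, omni_wheel from where it was at the start of the episode above 0.06 m).
It fails at once if a hub is thrown or let fall from higher than about 7 cm ((linear speed of hub_a above 1.2 m/s and contact force between the fingers and hub_a below 0.01 N) or (linear speed of hub_b above 1.2 m/s and contact force between the fingers and hub_b below 0.01 N) or (linear speed of hub_c above 1.2 m/s and contact force between the fingers and hub_c below 0.01 N) or (linear speed of hub_d above 1.2 m/s and contact force between the fingers and hub_d below 0.01 N) or (linear speed of hub_e above 1.2 m/s and contact force between the fingers and hub_e below 0.01 N) or (linear speed of hub_f above 1.2 m/s and contact force between the fingers and hub_f below 0.01 N) or (linear speed of hub_g above 1.2 m/s and contact force between the fingers and hub_g below 0.01 N) or (linear speed of hub_h above 1.2 m/s and contact force between the fingers and hub_h below 0.01 N)).
Of hub_a, hub_e only 1 to 1 are there at a start; the rules pass over those that are not, and their reading is None.
Of hub_f, hub_b only 1 to 1 are there at a start; the rules pass over those that are not, and their reading is None.
Of hub_g, hub_c only 1 to 1 are there at a start; the rules pass over those that are not, and their reading is None.
Of hub_d, hub_h only 1 to 1 are there at a start; the rules pass over those that are not, and their reading is None.
Of hub_f, hub_b, hub_d, hub_h only 2 to 4 are there at a start; the rules pass over those that are not, and their reading is None.
At some moment in a run one of hub_a, hub_b, hub_c, hub_d, hub_e, hub_f, hub_g, hub_h, cover_long, cover_square may be knocked a few centimetres aside while the robot is not near it.
It also fails if it takes over 210 s, if anything falls off the work surface, if the arm or the gripper's body presses on something with over 40 N, if the wrist force passes 120 N, or if a joint passes its speed limit or range.

## Working session

There is one attempt and no reset: what is moved stays moved. The work goes in short steps, Python scripts to look and compute and a shell command to move; the robot and the scene stay as the last step left them, time stands still between calls to the robot, and variables do not carry over. Pictures are saved under pics/ and viewed, at most 14 in all, crops included, and the job is handed in when it is done.

```bash
ls; mkdir -p pics; cat > h.py <<'E'
from workcell import *
import numpy as np, cv2
def grab(name,fn=None):
    c=camera(name)
    if fn: cv2.imwrite('pics/'+fn,c['frame'][:,:,::-1])
    return c
def ray(c,u,v,fish=False):
    x,y=(u-c['cx'])/c['fx'],(v-c['cy'])/c['fy']
    if fish:
        r=np.hypot(x,y); d=np.array([x/r*np.sin(r),y/r*np.sin(r),np.cos(r)]) if r>1e-9 else np.array([0,0,1.])
    else: d=np.array([x,y,1.])
    E=np.array(c['extrinsics']);R=E[:3,:3];t=E[:3,3]
    return -R.T@t, R.T@d
def onz(c,u,v,z,fish=False):
    o,d=ray(c,u,v,fish); return o+d*(z-o[2])/d[2]
def proj(c,p,fish=False):
    E=np.array(c['extrinsics']);q=E[:3,:3]@np.array(p)+E[:3,3]
    if fish:
        r=np.hypot(q[0],q[1]);th=np.arctan2(r,q[2]);x,y=q[0]/r*th,q[1]/r*th
    else: x,y=q[0]/q[2],q[1]/q[2]
    return c['cx']+c['fx']*x,c['cy']+c['fy']*y
E
python3 - <<'E'
from h import *
a=grab('scene');b=grab('side');w=grab('wrist')
for n,c in (('scene',a),('side',b),('wrist',w)):
    o,_=ray(c,0,0); print(n,o.round(3),c['fx'],c['cx'],c['cy'],np.array(c['extrinsics']).round(3).tolist())
    cv2.imwrite(f'pics/{n}0.png',cv2.resize(c['frame'][:,:,::-1],(800,600),interpolation=cv2.INTER_CUBIC) if n!='wrist' else c['frame'][:,:,::-1])
print(get_obs())
E
```

```text
pics
scene [1.419 0.441 0.845] 429.41139383706684 256.75882228208053 192.97621340941225 [[-0.488, 0.873, 0.003, 0.305], [0.57, 0.32, -0.757, -0.31], [-0.662, -0.368, -0.654, 1.653], [0.0, 0.0, 0.0, 1.0]]
side [ 0.287 -0.991  1.104] 488.93459224758885 261.72574208165355 197.02462987287066 [[0.956, -0.295, -0.006, -0.56], [-0.214, -0.679, -0.702, 0.164], [0.203, 0.672, -0.712, 1.394], [0.0, 0.0, 0.0, 1.0]]
wrist [0.199 0.594 0.374] 297.3186396354542 256.9891910648067 191.75683203610447 [[0.426, 0.905, -0.001, -0.622], [0.869, -0.408, 0.279, -0.035], [0.252, -0.12, -0.96, 0.38], [0.0, 0.0, 0.0, 1.0]]
{'clock': 0.15, 'joint_pos': array([-1.1545867 ,  0.33273169, -0.06471036,  1.46073078,  0.02157141,
        1.34988461, -0.08852331]), 'joint_velocities': array([ 0.00187687, -0.00276349,  0.00294196, -0.00302602,  0.0010229 ,
       -0.00042793, -0.00164455]), 'tau': array([ 1.33528552e-03, -6.25831676e+01,  4.95756604e-02, -3.91856647e+01,
        1.62224402e-02,  7.45490048e-03, -7.62194122e-05]), 'position': array([0.26541259, 0.56555672, 0.241704  ]), 'ee_rot': array([ 2.17650298e-01,  9.76026673e-01, -5.19097282e-04, -1.09095155e-04]), 'ft_force': array([ 0.07072602, -0.25380501, -0.50826561]), 'torque': array([-0.03700266,  0.0361359 ,  0.00543093]), 'grasp_force': 0.0, 'grip_width': 0.9978363864632792}
```

View pics/scene0.png

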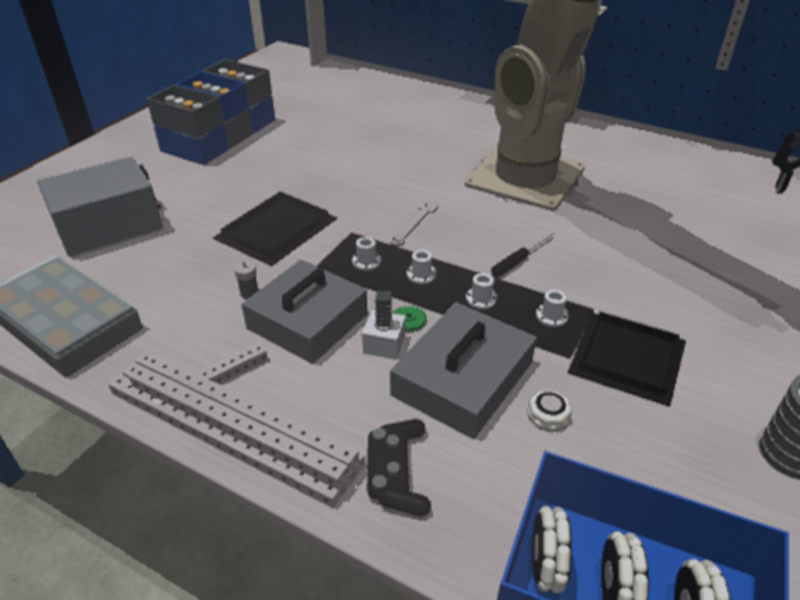

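View pics/side0.png

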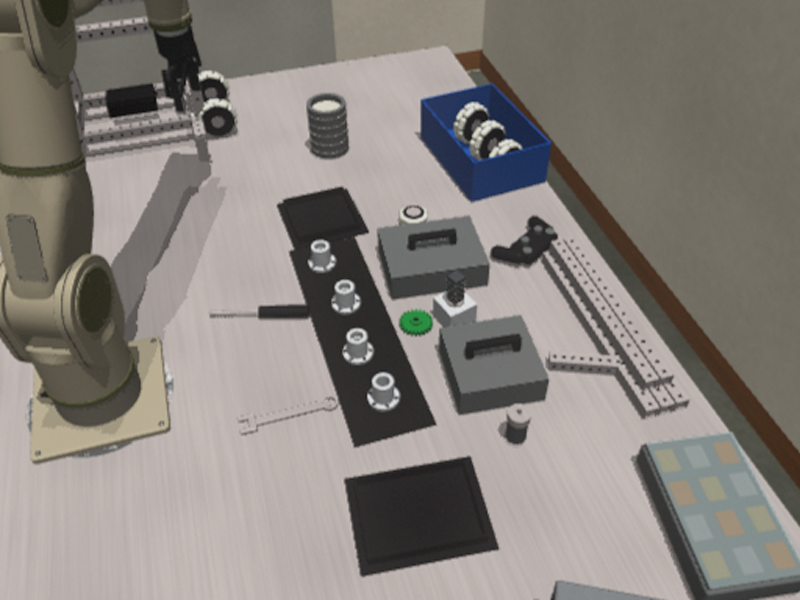

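Four hubs are visible, at 800x600 scene pixels (552,306), (482,288), (421,264) and (366,250), counted from the robot's left. The gauge stands at (384,325), the covers are at (305,300) and (462,360), the trays at (276,226) and (628,355), and the gear, omni wheel and motor at (410,318), (550,408) and (246,280).

```bash
python3 - <<'E'
from h import *
a=camera('scene');b=camera('side')
S=lambda p:((p[0]+.5)*.64-.5,(p[1]+.5)*.64-.5)
def box(n,c,P,z):
    q=np.array([onz(c,*S(p),z)[:2] for p in P]);e=np.diff(np.vstack([q,q[:1]]),axis=0)
    print(n,'ctr',q.mean(0).round(3),'sides',np.linalg.norm(e,axis=1).round(3),'ang',np.degrees(np.arctan2(e[:,1],e[:,0])).round(1))
box('coverR',a,[(301,261),(368,291),(314,334),(244,304)],.062)
box('coverL',a,[(457,303),(536,343),(474,408),(391,367)],.062)
box('trayR',a,[(277,193),(336,218),(270,263),(214,235)],.005)
box('trayL',a,[(603,313),(685,344),(670,402),(570,367)],.005)
box('trayR side',b,[(345,479),(471,457),(498,549),(361,575)],.005)
box('trayL side',b,[(277,204),(348,187),(369,232),(292,251)],.005)
box('coverR side',b,[(439,332),(531,317),(548,376),(457,390)],.062)
box('coverL side',b,[(377,229),(472,217),(490,263),(385,281)],.062)
for c,P in ((a,[(554,295),(483,277),(421,256),(366,241)]),(b,[(320,244),(345,286),(357,336),(383,380)])):
    print('hubs',[onz(c,*S(p),.053)[:2].round(3).tolist() for p in P])
print('gauge top',onz(a,*S((384,295)),.117).round(3),onz(b,*S((457,275)),.117).round(3))
print('handle L',onz(a,*S((450,363)),.094)[:2].round(3),onz(a,*S((482,327)),.094)[:2].round(3))
print('handle R',onz(a,*S((286,300)),.094)[:2].round(3),onz(a,*S((323,271)),.094)[:2].round(3))
for n,p,z in(('gear',(410,318),.01),('omni',(550,405),.03),('motor',(246,267),.08)): print(n,onz(a,*S(p),z)[:2].round(3))
E
```

```text
coverR ctr [ 0.697 -0.155] sides [0.159 0.143 0.153 0.153] ang [ 85.1  -8.3 -91.1 174.6]
coverL ctr [0.688 0.154] sides [0.161 0.181 0.152 0.195] ang [ 80.2 -10.1 -94.7 172.8]
trayR ctr [ 0.483 -0.399] sides [0.18  0.206 0.168 0.205] ang [ 83.6  -7.4 -96.9 176. ]
trayL ctr [0.496 0.39 ] sides [0.152 0.151 0.168 0.166] ang [ 86.2   2.6 -88.6 176.8]
trayR side ctr [ 0.48  -0.397] sides [0.215 0.17  0.213 0.17 ] ang [ -5.9 -96.3 174.   84.4]
trayL side ctr [0.495 0.385] sides [0.175 0.178 0.178 0.175] ang [   4.6  -88.6 -176.2   90.5]
coverR side ctr [ 0.697 -0.161] sides [0.179 0.145 0.164 0.14 ] ang [  -5.  -101.7  173.6   84.2]
coverL side ctr [0.681 0.151] sides [0.209 0.152 0.219 0.163] ang [ -6.3 -96.5 176.6  80.1]
hubs [[0.464, 0.229], [0.48, 0.094], [0.479, -0.038], [0.489, -0.159]]
hubs [[0.463, 0.239], [0.483, 0.099], [0.472, -0.039], [0.49, -0.155]]
gauge top [ 0.682 -0.003  0.117] [ 0.681 -0.002  0.117]
handle L [0.749 0.155] [0.65  0.164]
handle R [ 0.752 -0.157] [ 0.654 -0.147]
gear [0.606 0.007]
omni [0.697 0.308]
motor [ 0.7   -0.289]
```

```bash
python3 -m inch '[{"slide":[0.315,-0.535,0.08],"yaw":0.35},{"slide":[0.315,-0.535,0.08],"yaw":0.35},{"slide":[0.315,-0.535,0.08],"yaw":0.35},{"slide":[0.315,-0.535,0.08],"yaw":0.35},{"slide":[0.315,-0.535,0.08],"yaw":0.35},{"slide":[0.315,-0.535,0.08],"yaw":0.35},{"slide":[0.315,-0.535,0.08],"yaw":0.35},{"slide":[0.315,-0.535,0.08],"yaw":0.35},{"slide":[0.315,-0.535,0.08],"yaw":0.35},{"slide":[0.315,-0.535,0.08],"yaw":0.35},{"slide":[0.315,-0.535,0.08],"yaw":0.35},{"slide":[0.315,-0.535,0.08],"yaw":0.35},{"slide":[0.315,-0.535,0.08],"yaw":0.35},{"slide":[0.315,-0.535,0.08],"yaw":0.35},{"slide":[0.315,-0.535,0.08],"yaw":0.35},{"slide":[0.315,-0.535,0.08],"yaw":0.35},{"slide":[0.315,-0.535,0.08],"yaw":0.35},{"slide":[0.315,-0.535,0.08],"yaw":0.35},{"slide":[0.315,-0.535,0.08],"yaw":0.35},{"slide":[0.315,-0.535,0.08],"yaw":0.35}]' 0 60
python3 - <<'E'
from h import *
c=grab('wrist'); np.savez('w1.npz',**c)
cv2.imwrite('pics/w1.png',cv2.resize(c['frame'][:,:,::-1],(800,600),interpolation=cv2.INTER_CUBIC))
E
```

```text
clock: 1.92
position: [0.5801, 0.0324, 0.3222]
ee_rot: [0.043, 0.999, 0.0, -0.0]
ft_force: [0.6, -0.6, 0.9]
grip_width: 0.998
grasp_force: 0.0
```

View pics/w1.png

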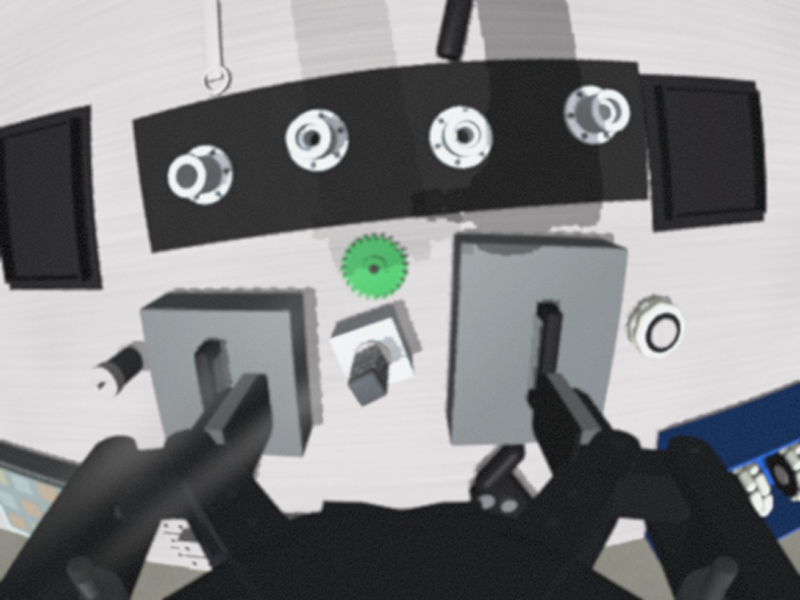

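The view shows hub boss tops at about (608,111), (463,134), (313,139) and (187,176), running from the robot's left to its right. The gauge handle's top square is at (368,388), the stand at (372,350), the covers at (230,380) and (535,340), and the trays at both edges.

```bash
python3 - <<'E'
from h import *
c=dict(np.load('w1.npz'))
f=c['frame']
crop=f[100:290,20:300] ; 
def up(u0,u1,v0,v1): return cv2.resize(f[v0:v1,u0:u1,::-1],None,fx=5,fy=5,interpolation=cv2.INTER_CUBIC)
A=up(200,275,190,265); B=[up(95,160,85,140),up(175,240,60,115),up(265,330,60,115),up(350,415,45,100)]
im=np.zeros((600,800,3),np.uint8); im[:300,:300]=A[:300,:300]
for i,p in enumerate(B):
    p=cv2.resize(p,None,fx=.75,fy=.75); y,x=[(0,300),(0,550),(300,0),(300,250)][i]; h,w=p.shape[:2]; im[y:y+h,x:x+w]=p[:, :800-x]
cv2.imwrite('pics/w1c.png',im)
S=lambda p:((p[0]+.5)*.64-.5,(p[1]+.5)*.64-.5)
g=lambda p,z: onz(c,*S(p),z,True)
for P in [(608,111),(464,134),(313,139),(187,176)]: print('hub top',g(P,.053)[:2].round(4))
for P in [(592,115),(461,137),(317,140),(203,175)]: print('hub flange',g(P,.010)[:2].round(4))
q=[g(p,.117)[:2] for p in [(350,390),(367,371),(388,384),(371,405)]];print(np.mean(q,0).round(4),[ (np.linalg.norm(q[(i+1)%4]-q[i]).round(4),np.degrees(np.arctan2(*(q[(i+1)%4]-q[i])[::-1])).round(1)) for i in range(4)])
q=[g(p,.05)[:2] for p in [(333,343),(396,318),(413,376)]];print('stand',((q[0]+q[2])/2).round(4))
E
```

```text
hub top [0.4622 0.2289]
hub top [0.4811 0.093 ]
hub top [ 0.4733 -0.0362]
hub top [ 0.4882 -0.1588]
hub flange [0.4619 0.231 ]
hub flange [0.481  0.0959]
hub flange [ 0.4712 -0.0403]
hub flange [ 0.4882 -0.1615]
[ 0.6765 -0.0042] [(np.float64(0.0226), np.float64(135.2)), (np.float64(0.0203), np.float64(50.3)), (np.float64(0.0243), np.float64(-41.0)), (np.float64(0.0218), np.float64(-134.4))]
stand [ 0.6809 -0.0049]
```

View pics/w1c.png

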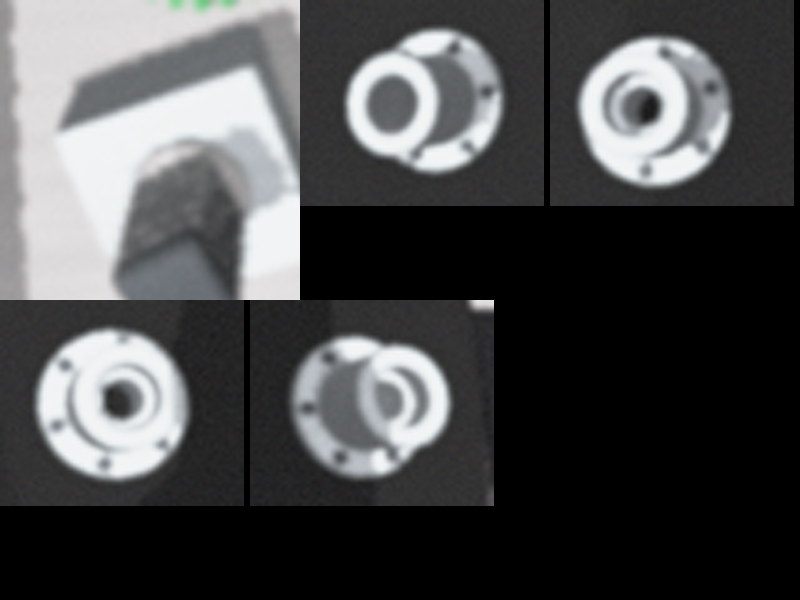

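The crops give the gauge's yaw as roughly 45°, and the hubs' bore mouths are clear. I'll go above the gauge and look from near.

```bash
python3 -m inch '[{"slide":[0.099,-0.035,-0.12],"yaw":-0.7},{"slide":[0.099,-0.035,-0.12],"yaw":-0.7},{"slide":[0.099,-0.035,-0.12],"yaw":-0.7},{"slide":[0.099,-0.035,-0.12],"yaw":-0.7},{"slide":[0.099,-0.035,-0.12],"yaw":-0.7},{"slide":[0.099,-0.035,-0.12],"yaw":-0.7},{"slide":[0.099,-0.035,-0.12],"yaw":-0.7},{"slide":[0.099,-0.035,-0.12],"yaw":-0.7}]'
python3 - <<'E'
from h import *
c=grab('wrist'); np.savez('w2.npz',**c)
u,v=map(int,proj(c,(0.679,-.004,.09),True)); print(u,v)
cv2.imwrite('pics/w2.png',cv2.resize(c['frame'][v-75:v+75,u-100:u+100,::-1],(800,600),interpolation=cv2.INTER_CUBIC))
E
```

```text
clock: 2.63
position: [0.6795, -0.0033, 0.2024]
ee_rot: [0.382, 0.924, 0.0, 0.0]
ft_force: [-0.1, -0.4, -0.1]
grip_width: 1.002
grasp_force: 0.0
258 192
```

View pics/w2.png

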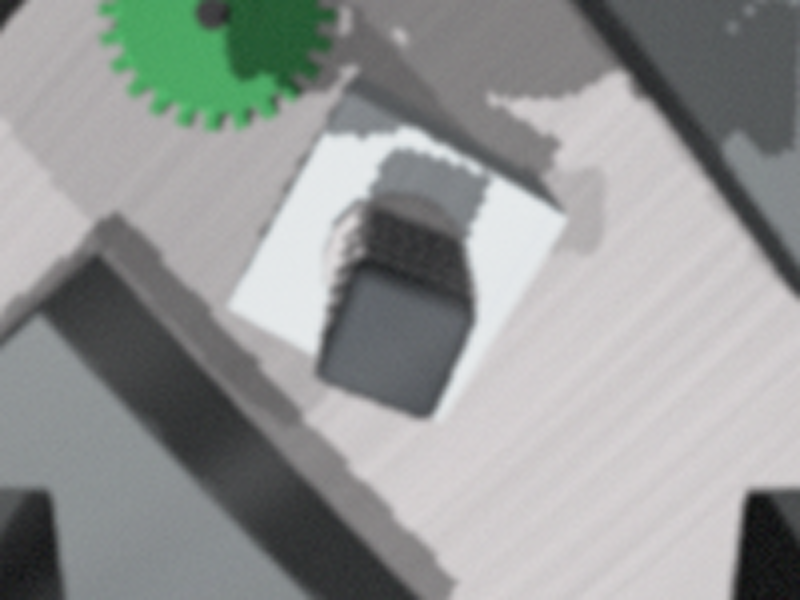

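The crop shows the gauge's top square with corners at (361,262), (474,304), (433,417) and (318,374). The stand's top corners are at (230,304), (330,125) and (566,212).

```bash
python3 - <<'E'
from h import *
c=dict(np.load('w2.npz'))
S=lambda p:(158+(p[0]+.5)/4-.5,117+(p[1]+.5)/4-.5)
q=[onz(c,*S(p),.117,True)[:2] for p in [(361,262),(474,304),(433,417),(318,374)]]
print(np.mean(q,0).round(4),[ (np.linalg.norm(q[(i+1)%4]-q[i]).round(4),np.degrees(np.arctan2(*(q[(i+1)%4]-q[i])[::-1])).round(1)) for i in range(4)])
q=[onz(c,*S(p),.05,True)[:2] for p in [(230,304),(330,125),(566,212),(437,420)]];print('stand',((q[0]+q[2])/2).round(4), q)
E
```

```text
[ 0.6774 -0.005 ] [(np.float64(0.0231), np.float64(24.0)), (np.float64(0.0244), np.float64(-63.2)), (np.float64(0.0242), np.float64(-156.8)), (np.float64(0.0241), np.float64(114.1))]
stand [ 0.6777 -0.0055] [array([ 0.65647881, -0.04337807]), array([0.64294479, 0.00668574]), array([0.69891078, 0.03240346]), array([ 0.71549782, -0.02847043])]
```

```bash
python3 -m inch '[{"slide":[-0.002,-0.002,0],"yaw":-0.36},{"slide":[-0.002,-0.002,0],"yaw":-0.36},{"slide":[-0.002,-0.002,-0.02],"yaw":-0.36},{"slide":[-0.002,-0.002,-0.05],"yaw":-0.36},{"slide":[-0.002,-0.002,-0.08],"yaw":-0.36},{"slide":[-0.002,-0.002,-0.1],"yaw":-0.36},{"slide":[-0.002,-0.002,-0.117],"yaw":-0.36},{"slide":[-0.002,-0.002,-0.117],"yaw":-0.36},{"slide":[-0.002,-0.002,-0.117],"yaw":-0.36}]' 0 60
python3 -m inch '[{"slide":[0,0,0],"yaw":0},{"slide":[0,0,0],"yaw":0},{"slide":[0,0,0],"yaw":0},{"slide":[0,0,0],"yaw":0},{"slide":[0,0,0],"yaw":0},{"slide":[0,0,0],"yaw":0},{"slide":[0,0,0],"yaw":0},{"slide":[0,0,0],"yaw":0},{"slide":[0,0,0],"yaw":0},{"slide":[0,0,0],"yaw":0}]' 255 60
python3 -m inch '[{"slide":[0,0,0.03],"yaw":0},{"slide":[0,0,0.06],"yaw":0},{"slide":[0,0,0.09],"yaw":0},{"slide":[0,0,0.09],"yaw":0},{"slide":[0,0,0.09],"yaw":0}]'
```

```text
clock: 3.43
position: [0.6772, -0.0058, 0.0856]
ee_rot: [0.542, 0.84, 0.0, -0.0]
ft_force: [-0.2, -0.9, 0.8]
grip_width: 0.997
grasp_force: 0.0
clock: 4.27
position: [0.6781, -0.0061, 0.0862]
ee_rot: [0.543, 0.84, 0.001, 0.001]
ft_force: [-0.0, 0.7, 5.8]
grip_width: 0.297
grasp_force: 59.8
clock: 4.68
position: [0.6781, -0.0064, 0.1767]
ee_rot: [0.543, 0.839, 0.001, 0.001]
ft_force: [0.3, 0.8, -4.0]
grip_width: 0.297
grasp_force: 63.3
```

```bash
cat >> h.py <<'E'
def hub(c,p,name=None,z=.010):
    "centre of the flange (top face at z) near p=(x,y), camera roughly above"
    u,v=map(int,proj(c,(p[0],p[1],z),True))
    g=cv2.cvtColor(c['frame'],cv2.COLOR_RGB2GRAY); m=(g>100).astype(np.uint8)
    roi=np.zeros_like(m); cv2.circle(roi,(u,v),int(.046/(ray(c,0,0)[0][2]-z)*c['fx']),1,-1)
    n,l,s,_=cv2.connectedComponentsWithStats(m*roi); i=1+np.argmax(s[1:,4])
    k,_=cv2.findContours((l==i).astype(np.uint8),cv2.RETR_EXTERNAL,cv2.CHAIN_APPROX_NONE)
    k=cv2.convexHull(max(k,key=len))[:,0]
    w=np.array([onz(c,*q,z,True)[:2] for q in k],np.float32)
    ctr,r=cv2.minEnclosingCircle(w)
    if name:
        f=c['frame'][:,:,::-1].copy(); cv2.polylines(f,[k.reshape(-1,1,2)],True,(0,0,255)); cv2.imwrite('pics/'+name,f)
    (ex,ey),(a,b),_=cv2.fitEllipse(w)
    print('hub',np.round(ctr,4),'r',round(r,4),'ellipse',round(ex,4),round(ey,4),round(a/2,4),round(b/2,4)); return ctr
E
python3 -m inch '[{"slide":[-0.178,0.186,0.024],"yaw":0},{"slide":[-0.178,0.186,0.024],"yaw":0},{"slide":[-0.178,0.186,0.024],"yaw":0},{"slide":[-0.178,0.186,0.024],"yaw":0},{"slide":[-0.178,0.186,0.024],"yaw":0},{"slide":[-0.178,0.186,0.024],"yaw":0},{"slide":[-0.178,0.186,0.024],"yaw":0},{"slide":[-0.178,0.186,0.024],"yaw":0},{"slide":[-0.178,0.186,0.024],"yaw":0}]'
python3 - <<'E'
from h import *
c=grab('wrist');print(ray(c,0,0)[0]); hub(c,(.462,.23),'w3.png')
E
```

```text
clock: 5.43
position: [0.4984, 0.1802, 0.1981]
ee_rot: [0.542, 0.84, -0.001, -0.0]
ft_force: [1.0, 0.2, -2.2]
grip_width: 0.297
grasp_force: 63.1
[0.46740148 0.24359789 0.33057213]
hub [0.4611 0.2308] r 0.0302 ellipse 0.4611 0.231 0.0296 0.0299
```

View pics/w3.png

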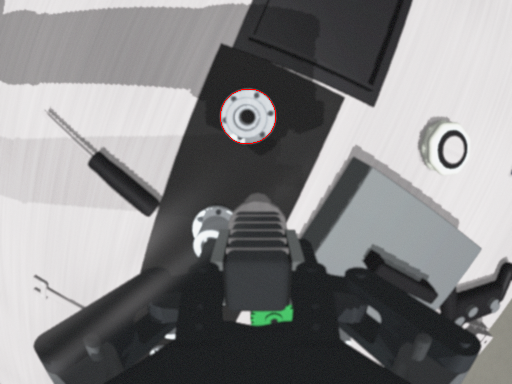

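The red outline fits hub 1 at pixel (248,116), and the gauge is held straight. Next I'll insert it.

```bash
python3 -m inch '[{"slide":[-0.037,0.051,0],"yaw":0},{"slide":[-0.037,0.051,-0.02],"yaw":0},{"slide":[-0.037,0.051,-0.05],"yaw":0},{"slide":[-0.037,0.051,-0.055],"yaw":0},{"slide":[-0.037,0.051,-0.055],"yaw":0},{"slide":[-0.037,0.051,-0.06],"yaw":0},{"slide":[-0.037,0.051,-0.065],"yaw":0},{"slide":[-0.037,0.051,-0.07],"yaw":0},{"slide":[-0.037,0.051,-0.075],"yaw":0},{"slide":[-0.037,0.051,-0.078],"yaw":0},{"slide":[-0.037,0.051,-0.078],"yaw":0}]'
python3 -m inch '[{"slide":[0,0,-0.003],"yaw":0},{"slide":[0,0,-0.005],"yaw":0},{"slide":[0,0,-0.007],"yaw":0},{"slide":[0,0,-0.007],"yaw":0}]'
```

```text
clock: 6.4
position: [0.4624, 0.2307, 0.1208]
ee_rot: [0.543, 0.84, -0.0, -0.0]
ft_force: [1.1, -0.0, -2.9]
grip_width: 0.293
grasp_force: 63.0
clock: 6.73
position: [0.4629, 0.231, 0.1161]
ee_rot: [0.543, 0.839, 0.0, -0.0]
ft_force: [-6.6, -2.9, 17.4]
grip_width: 0.297
grasp_force: 65.8
```

Stopped at a tip height of about 37 mm with 17 N, so hub 1 is bad. I'll hold briefly, lift and look at hub 2.

```bash
python3 -m inch '[{"slide":[0,0,0],"yaw":0},{"slide":[0,0,0],"yaw":0},{"slide":[0,0,0.03],"yaw":0},{"slide":[0,0,0.06],"yaw":0},{"slide":[0,0,0.08],"yaw":0},{"slide":[0.05,-0.2,0.08],"yaw":0},{"slide":[0.05,-0.2,0.08],"yaw":0},{"slide":[0.05,-0.2,0.08],"yaw":0},{"slide":[0.05,-0.2,0.08],"yaw":0},{"slide":[0.05,-0.2,0.08],"yaw":0},{"slide":[0.05,-0.2,0.08],"yaw":0},{"slide":[0.05,-0.2,0.08],"yaw":0},{"slide":[0.05,-0.2,0.08],"yaw":0}]'
python3 - <<'E'
from h import *
c=grab('wrist'); hub(c,(.481,.095),'w4.png');hub(c,(.462,.23))
E
```

```text
clock: 7.82
position: [0.5125, 0.0311, 0.1943]
ee_rot: [0.543, 0.839, 0.0, -0.0]
ft_force: [-0.1, 0.3, -2.0]
grip_width: 0.3
grasp_force: 63.3
hub [0.4807 0.0957] r 0.0301 ellipse 0.4808 0.0957 0.0297 0.0299
hub [0.4646 0.2196] r 0.0277 ellipse 0.4611 0.2265 0.0266 0.0287
```

```bash
python3 -m inch '[{"slide":[-0.0315,0.0645,0],"yaw":0},{"slide":[-0.0315,0.0645,-0.02],"yaw":0},{"slide":[-0.0315,0.0645,-0.05],"yaw":0},{"slide":[-0.0315,0.0645,-0.052],"yaw":0},{"slide":[-0.0315,0.0645,-0.052],"yaw":0},{"slide":[-0.0315,0.0645,-0.056],"yaw":0},{"slide":[-0.0315,0.0645,-0.061],"yaw":0},{"slide":[-0.0315,0.0645,-0.066],"yaw":0},{"slide":[-0.0315,0.0645,-0.071],"yaw":0},{"slide":[-0.0315,0.0645,-0.074],"yaw":0},{"slide":[-0.0315,0.0645,-0.074],"yaw":0}]'
python3 -m inch '[{"slide":[0,0,-0.003],"yaw":0},{"slide":[0,0,-0.005],"yaw":0},{"slide":[0,0,-0.007],"yaw":0},{"slide":[0,0,-0.007],"yaw":0}]'
```

```text
clock: 8.78
position: [0.481, 0.0952, 0.1199]
ee_rot: [0.543, 0.839, -0.0, -0.0]
ft_force: [-0.2, -0.5, -2.7]
grip_width: 0.291
grasp_force: 63.1
clock: 9.12
position: [0.4819, 0.0952, 0.1159]
ee_rot: [0.544, 0.839, 0.001, -0.0]
ft_force: [-10.3, -3.0, 31.3]
grip_width: 0.296
grasp_force: 67.4
```

Hub 2 stops at the same height with 31 N, so it is bad too. Hub 3 is next.

```bash
python3 -m inch '[{"slide":[0,0,0.002],"yaw":0},{"slide":[0,0,0.002],"yaw":0},{"slide":[0,0,0.03],"yaw":0},{"slide":[0,0,0.06],"yaw":0},{"slide":[0,0,0.08],"yaw":0},{"slide":[0.022,-0.197,0.08],"yaw":0},{"slide":[0.022,-0.197,0.08],"yaw":0},{"slide":[0.022,-0.197,0.08],"yaw":0},{"slide":[0.022,-0.197,0.08],"yaw":0},{"slide":[0.022,-0.197,0.08],"yaw":0},{"slide":[0.022,-0.197,0.08],"yaw":0},{"slide":[0.022,-0.197,0.08],"yaw":0},{"slide":[0.022,-0.197,0.08],"yaw":0}]'
python3 - <<'E'
from h import *
c=grab('wrist'); hub(c,(.472,-.038),'w5.png')
E
```

```text
clock: 10.2
position: [0.5028, -0.1012, 0.1928]
ee_rot: [0.543, 0.84, -0.0, -0.0]
ft_force: [1.4, 0.5, -2.7]
grip_width: 0.301
grasp_force: 63.2
hub [ 0.471  -0.0402] r 0.0301 ellipse 0.471 -0.0403 0.0296 0.0298
```

```bash
python3 -m inch '[{"slide":[-0.032,0.061,0],"yaw":0},{"slide":[-0.032,0.061,-0.02],"yaw":0},{"slide":[-0.032,0.061,-0.05],"yaw":0},{"slide":[-0.032,0.061,-0.05],"yaw":0},{"slide":[-0.032,0.061,-0.05],"yaw":0},{"slide":[-0.032,0.061,-0.055],"yaw":0},{"slide":[-0.032,0.061,-0.06],"yaw":0},{"slide":[-0.032,0.061,-0.065],"yaw":0},{"slide":[-0.032,0.061,-0.07],"yaw":0},{"slide":[-0.032,0.061,-0.073],"yaw":0},{"slide":[-0.032,0.061,-0.073],"yaw":0}]'
python3 -m inch '[{"slide":[0,0,-0.003],"yaw":0},{"slide":[0,0,-0.005],"yaw":0},{"slide":[0,0,-0.007],"yaw":0},{"slide":[0,0,-0.007],"yaw":0}]'
```

```text
clock: 11.17
position: [0.4709, -0.0408, 0.1198]
ee_rot: [0.543, 0.839, -0.0, -0.0]
ft_force: [0.8, 0.9, -2.7]
grip_width: 0.298
grasp_force: 63.1
clock: 11.5
position: [0.4719, -0.0412, 0.1158]
ee_rot: [0.544, 0.839, 0.001, 0.0]
ft_force: [-11.6, -1.2, 33.0]
grip_width: 0.3
grasp_force: 67.7
```

Hub 3 is bad. Hub 4 is next.

```bash
python3 -m inch '[{"slide":[0,0,0.002],"yaw":0},{"slide":[0,0,0.002],"yaw":0},{"slide":[0,0,0.03],"yaw":0},{"slide":[0,0,0.06],"yaw":0},{"slide":[0,0,0.08],"yaw":0},{"slide":[0.048,-0.183,0.08],"yaw":0},{"slide":[0.048,-0.183,0.08],"yaw":0},{"slide":[0.048,-0.183,0.08],"yaw":0},{"slide":[0.048,-0.183,0.08],"yaw":0},{"slide":[0.048,-0.183,0.08],"yaw":0},{"slide":[0.048,-0.183,0.08],"yaw":0},{"slide":[0.048,-0.183,0.08],"yaw":0},{"slide":[0.048,-0.183,0.08],"yaw":0}]'
python3 - <<'E'
from h import *
c=grab('wrist'); hub(c,(.488,-.161),'w6.png')
E
```

```text
clock: 12.58
position: [0.5188, -0.223, 0.1927]
ee_rot: [0.543, 0.84, -0.0, -0.001]
ft_force: [-0.2, 0.5, -2.3]
grip_width: 0.3
grasp_force: 63.2
hub [ 0.4881 -0.1595] r 0.03 ellipse 0.4882 -0.1593 0.0295 0.0298
```

```bash
python3 -m inch '[{"slide":[-0.031,0.0635,0],"yaw":0},{"slide":[-0.031,0.0635,-0.02],"yaw":0},{"slide":[-0.031,0.0635,-0.05],"yaw":0},{"slide":[-0.031,0.0635,-0.05],"yaw":0},{"slide":[-0.031,0.0635,-0.05],"yaw":0},{"slide":[-0.031,0.0635,-0.055],"yaw":0},{"slide":[-0.031,0.0635,-0.06],"yaw":0},{"slide":[-0.031,0.0635,-0.065],"yaw":0},{"slide":[-0.031,0.0635,-0.07],"yaw":0},{"slide":[-0.031,0.0635,-0.073],"yaw":0},{"slide":[-0.031,0.0635,-0.073],"yaw":0}]'
python3 -m inch '[{"slide":[0,0,-0.003],"yaw":0},{"slide":[0,0,-0.005],"yaw":0},{"slide":[0,0,-0.007],"yaw":0},{"slide":[0,0,-0.007],"yaw":0}]'
```

```text
clock: 13.55
position: [0.4879, -0.1603, 0.1198]
ee_rot: [0.543, 0.839, -0.0, -0.0]
ft_force: [-0.0, 0.1, -1.9]
grip_width: 0.296
grasp_force: 63.3
clock: 13.88
position: [0.4878, -0.1602, 0.113]
ee_rot: [0.543, 0.84, -0.0, -0.0]
ft_force: [1.0, 0.0, -2.4]
grip_width: 0.291
grasp_force: 63.1
```

Hub 4 passes the 16 mm step freely, so I'll continue to the collar.

```bash
python3 -m inch '[{"slide":[0,0,-0.006],"yaw":0},{"slide":[0,0,-0.012],"yaw":0},{"slide":[0,0,-0.018],"yaw":0},{"slide":[0,0,-0.021],"yaw":0},{"slide":[0,0,-0.023],"yaw":0},{"slide":[0,0,-0.024],"yaw":0},{"slide":[0,0,-0.025],"yaw":0},{"slide":[0,0,-0.025],"yaw":0},{"slide":[0,0,-0.025],"yaw":0}]'
```

```text
clock: 14.63
position: [0.4881, -0.1603, 0.0891]
ee_rot: [0.543, 0.839, 0.0, -0.0]
ft_force: [-4.9, 2.2, 9.1]
grip_width: 0.297
grasp_force: 64.7
```

The collar is down, so hub 4 is good. Now I'll return the gauge to its stand.

```bash
python3 -m inch '[{"slide":[0,0,0.03],"yaw":0},{"slide":[0,0,0.07],"yaw":0},{"slide":[0,0,0.11],"yaw":0},{"slide":[0.19,0.154,0.11],"yaw":0},{"slide":[0.19,0.154,0.11],"yaw":0},{"slide":[0.19,0.154,0.11],"yaw":0},{"slide":[0.19,0.154,0.11],"yaw":0},{"slide":[0.19,0.154,0.11],"yaw":0},{"slide":[0.19,0.154,0.11],"yaw":0},{"slide":[0.19,0.154,0.11],"yaw":0},{"slide":[0.19,0.154,0.08],"yaw":0},{"slide":[0.19,0.154,0.055],"yaw":0},{"slide":[0.19,0.154,0.055],"yaw":0}]'
python3 -m inch '[{"slide":[0,0,-0.006],"yaw":0},{"slide":[0,0,-0.012],"yaw":0},{"slide":[0,0,-0.018],"yaw":0},{"slide":[0,0,-0.024],"yaw":0},{"slide":[0,0,-0.03],"yaw":0},{"slide":[0,0,-0.03],"yaw":0}]'
```

```text
clock: 15.72
position: [0.6753, -0.0058, 0.1378]
ee_rot: [0.543, 0.84, -0.002, -0.003]
ft_force: [-1.8, 0.2, -3.8]
grip_width: 0.294
grasp_force: 62.9
clock: 16.22
position: [0.6776, -0.006, 0.1123]
ee_rot: [0.543, 0.84, -0.0, -0.0]
ft_force: [0.4, -0.2, -2.9]
grip_width: 0.294
grasp_force: 63.1
```

```bash
python3 -m inch '[{"slide":[0,0,-0.008],"yaw":0},{"slide":[0,0,-0.016],"yaw":0},{"slide":[0,0,-0.022],"yaw":0},{"slide":[0,0,-0.025],"yaw":0},{"slide":[0,0,-0.0265],"yaw":0},{"slide":[0,0,-0.0265],"yaw":0}]'
python3 -m inch '[{"slide":[0,0,0],"yaw":0},{"slide":[0,0,0],"yaw":0},{"slide":[0,0,0],"yaw":0},{"slide":[0,0,0],"yaw":0},{"slide":[0,0,0],"yaw":0},{"slide":[0,0,0],"yaw":0},{"slide":[0,0,0.03],"yaw":0},{"slide":[0,0,0.07],"yaw":0},{"slide":[0,0,0.11],"yaw":0},{"slide":[0,0,0.11],"yaw":0}]' 0 60
python3 - <<'E'
from h import *
c=grab('wrist'); np.savez('w7.npz',**c)
cv2.imwrite('pics/w7.png',c['frame'][:,:,::-1])
E
```

```text
clock: 16.72
position: [0.6779, -0.0062, 0.0866]
ee_rot: [0.543, 0.84, -0.0, -0.0]
ft_force: [0.2, -0.2, -1.9]
grip_width: 0.296
grasp_force: 63.5
clock: 17.55
position: [0.6812, -0.0071, 0.2056]
ee_rot: [0.543, 0.839, 0.003, 0.005]
ft_force: [0.9, 0.4, 0.0]
grip_width: 0.997
grasp_force: 0.0
```

View pics/w7.png

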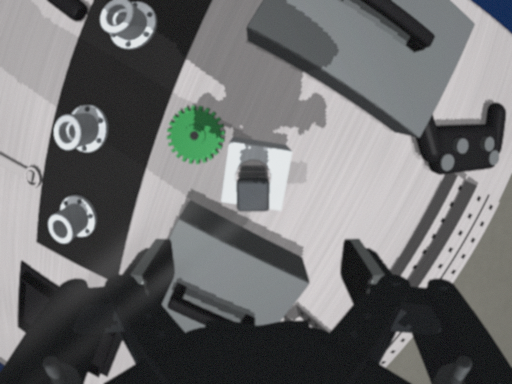

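The gauge is upright in its stand at (254,175), and the other things are undisturbed. Next I'll look at hub 1 and the square tray.

```bash
python3 -m inch '[{"slide":[-0.144,0.26,0.03],"yaw":1.15},{"slide":[-0.144,0.26,0.03],"yaw":1.15},{"slide":[-0.144,0.26,0.03],"yaw":1.15},{"slide":[-0.144,0.26,0.03],"yaw":1.15},{"slide":[-0.144,0.26,0.03],"yaw":1.15},{"slide":[-0.144,0.26,0.03],"yaw":1.15},{"slide":[-0.144,0.26,0.03],"yaw":1.15},{"slide":[-0.144,0.26,0.03],"yaw":1.15},{"slide":[-0.144,0.26,0.03],"yaw":1.15},{"slide":[-0.144,0.26,0.03],"yaw":1.15},{"slide":[-0.144,0.26,0.03],"yaw":1.15},{"slide":[-0.144,0.26,0.03],"yaw":1.15},{"slide":[-0.144,0.26,0.03],"yaw":1.15}]' 0 60
python3 - <<'E'
from h import *
c=grab('wrist'); np.savez('w8.npz',**c); hub(c,(.463,.232))
f=c['frame'][:,:,::-1]; f=cv2.LUT(f,np.clip((np.arange(256)/255.)**.5*255,0,255).astype(np.uint8))
print(proj(c,(.495,.387,.005),True))
cv2.imwrite('pics/w8.png',cv2.resize(f[20:270,232:512],(800,714))[:600])
E
```

```text
clock: 18.68
position: [0.5343, 0.253, 0.2265]
ee_rot: [0.002, 1.0, -0.0, -0.0]
ft_force: [0.3, -0.1, 0.6]
grip_width: 0.998
grasp_force: 0.0
hub [0.4587 0.2293] r 0.0306 ellipse 0.459 0.2292 0.0301 0.0304
(np.float64(365.65152408948245), np.float64(138.1202094725679))
```

View pics/w8.png

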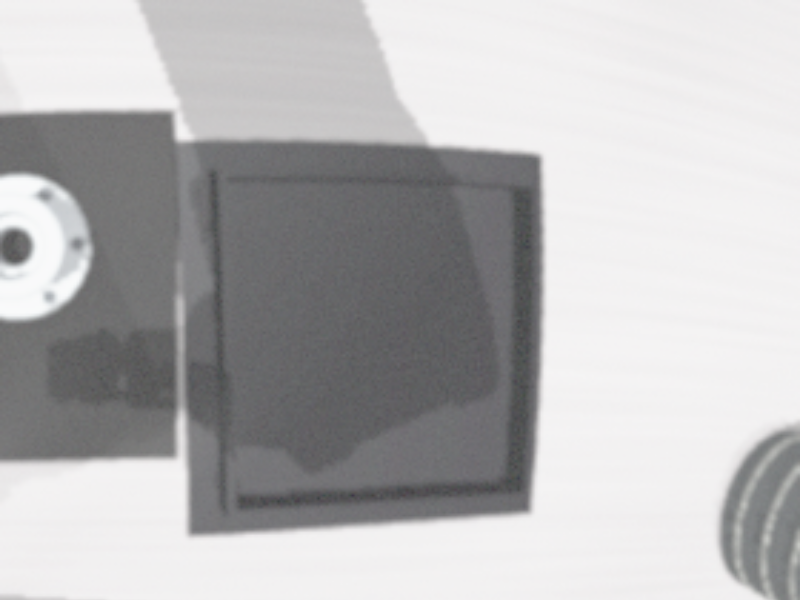

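The picture shows the square tray's base corners at (179,143), (541,156), (531,512) and (190,534), with hub 1 at the left.

```bash
python3 - <<'E'
from h import *
c=dict(np.load('w8.npz')); s=800/280
S=lambda p:(232+(p[0]+.5)/s-.5,20+(p[1]+.5)/s-.5)
q=[onz(c,*S(p),.005,True)[:2] for p in [(179,143),(541,156),(531,512),(190,534)]]
print(np.mean(q,0).round(4),[ (np.linalg.norm(q[(i+1)%4]-q[i]).round(4),np.degrees(np.arctan2(*(q[(i+1)%4]-q[i])[::-1])).round(1)) for i in range(4)])
E
```

```text
[0.495  0.3846] [(np.float64(0.1692), np.float64(93.0)), (np.float64(0.1692), np.float64(3.2)), (np.float64(0.1708), np.float64(-87.1)), (np.float64(0.1688), np.float64(-177.4))]
```

```bash
python3 -m inch '[{"slide":[-0.075,-0.023,-0.01],"yaw":0},{"slide":[-0.075,-0.023,-0.01],"yaw":0},{"slide":[-0.075,-0.023,-0.05],"yaw":0},{"slide":[-0.075,-0.023,-0.09],"yaw":0},{"slide":[-0.075,-0.023,-0.13],"yaw":0},{"slide":[-0.075,-0.023,-0.16],"yaw":0},{"slide":[-0.075,-0.023,-0.18],"yaw":0},{"slide":[-0.075,-0.023,-0.189],"yaw":0},{"slide":[-0.075,-0.023,-0.189],"yaw":0},{"slide":[-0.075,-0.023,-0.189],"yaw":0}]' 0 60
python3 -m inch '[{"slide":[0,0,0],"yaw":0},{"slide":[0,0,0],"yaw":0},{"slide":[0,0,0],"yaw":0},{"slide":[0,0,0],"yaw":0},{"slide":[0,0,0],"yaw":0},{"slide":[0,0,0],"yaw":0},{"slide":[0,0,0],"yaw":0},{"slide":[0,0,0],"yaw":0}]' 255 60
python3 -m inch '[{"slide":[0,0,0.03],"yaw":0},{"slide":[0,0,0.06],"yaw":0},{"slide":[0,0,0.06],"yaw":0},{"slide":[0,0,0.06],"yaw":0}]'
```

```text
clock: 19.57
position: [0.4596, 0.2308, 0.0385]
ee_rot: [-0.0, 1.0, 0.0, 0.0]
ft_force: [0.4, -0.1, 0.3]
grip_width: 0.998
grasp_force: 0.0
clock: 20.23
position: [0.4596, 0.2312, 0.0391]
ee_rot: [-0.0, 1.0, 0.001, 0.0]
ft_force: [-2.9, -1.8, 10.6]
grip_width: 0.462
grasp_force: 59.4
clock: 20.57
position: [0.4599, 0.2315, 0.0995]
ee_rot: [-0.001, 1.0, 0.001, 0.001]
ft_force: [-0.9, -0.4, -2.4]
grip_width: 0.452
grasp_force: 61.2
```

```bash
python3 -m inch '[{"slide":[-0.001,0.187,0],"yaw":0.05},{"slide":[-0.001,0.187,0],"yaw":0.05},{"slide":[-0.001,0.187,0],"yaw":0.05},{"slide":[-0.001,0.187,0],"yaw":0.05},{"slide":[-0.001,0.187,0],"yaw":0.05},{"slide":[-0.001,0.187,0],"yaw":0.05},{"slide":[-0.001,0.187,0],"yaw":0.05},{"slide":[-0.001,0.187,-0.02],"yaw":0.05},{"slide":[-0.001,0.187,-0.04],"yaw":0.05},{"slide":[-0.001,0.187,-0.05],"yaw":0.05},{"slide":[-0.001,0.187,-0.055],"yaw":0.05},{"slide":[-0.001,0.187,-0.057],"yaw":0.05},{"slide":[-0.001,0.187,-0.058],"yaw":0.05},{"slide":[-0.001,0.187,-0.058],"yaw":0.05}]'
python3 -m inch '[{"slide":[0,0,0],"yaw":0},{"slide":[0,0,0],"yaw":0},{"slide":[0,0,0],"yaw":0},{"slide":[0,0,0],"yaw":0},{"slide":[0,0,0],"yaw":0},{"slide":[0,0,0.03],"yaw":0},{"slide":[0,0,0.07],"yaw":0},{"slide":[0,0,0.11],"yaw":0},{"slide":[0,0,0.14],"yaw":0},{"slide":[0,0,0.14],"yaw":0}]' 100
python3 - <<'E'
from h import *
c=grab('wrist'); hub(c,(.459,.418),'w9.png',.012)
E
```

```text
clock: 21.73
position: [0.4586, 0.4168, 0.0412]
ee_rot: [-0.025, 1.0, -0.0, -0.0]
ft_force: [-2.0, -3.2, 7.3]
grip_width: 0.459
grasp_force: 62.0
clock: 22.57
position: [0.4605, 0.4197, 0.1871]
ee_rot: [-0.025, 1.0, 0.004, 0.003]
ft_force: [-0.4, -0.1, 0.2]
grip_width: 0.605
grasp_force: 0.0
hub [0.461  0.4146] r 0.0327 ellipse 0.4603 0.4153 0.0296 0.0325
```

View pics/w9.png

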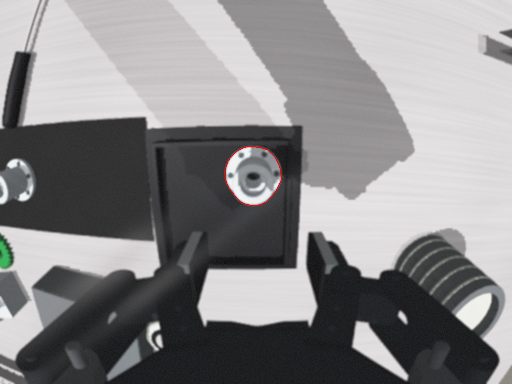

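Hub 1 sits flat in the tray at pixel (254,176). Hub 2 is next.

```bash
python3 -m inch '[{"slide":[0.095,-0.322,0],"yaw":0},{"slide":[0.095,-0.322,0],"yaw":0},{"slide":[0.095,-0.322,0],"yaw":0},{"slide":[0.095,-0.322,0],"yaw":0},{"slide":[0.095,-0.322,0],"yaw":0},{"slide":[0.095,-0.322,0],"yaw":0},{"slide":[0.095,-0.322,0],"yaw":0},{"slide":[0.095,-0.322,0],"yaw":0},{"slide":[0.095,-0.322,0],"yaw":0},{"slide":[0.095,-0.322,0],"yaw":0},{"slide":[0.095,-0.322,0],"yaw":0}]' 0 60
python3 - <<'E'
from h import *
c=grab('wrist'); hub(c,(.482,.0955))
E
```

```text
clock: 23.53
position: [0.5525, 0.0961, 0.1789]
ee_rot: [-0.025, 1.0, -0.0, -0.001]
ft_force: [-0.3, 0.8, -0.5]
grip_width: 1.0
grasp_force: 0.0
hub [0.4773 0.0938] r 0.0304 ellipse 0.4773 0.0938 0.0301 0.0302
```

```bash
python3 -m inch '[{"slide":[-0.0735,-0.001,0],"yaw":0},{"slide":[-0.0735,-0.001,-0.01],"yaw":0},{"slide":[-0.0735,-0.001,-0.04],"yaw":0},{"slide":[-0.0735,-0.001,-0.08],"yaw":0},{"slide":[-0.0735,-0.001,-0.115],"yaw":0},{"slide":[-0.0735,-0.001,-0.132],"yaw":0},{"slide":[-0.0735,-0.001,-0.14],"yaw":0},{"slide":[-0.0735,-0.001,-0.14],"yaw":0},{"slide":[-0.0735,-0.001,-0.14],"yaw":0}]' 0 60
python3 -m inch '[{"slide":[0,0,0],"yaw":0},{"slide":[0,0,0],"yaw":0},{"slide":[0,0,0],"yaw":0},{"slide":[0,0,0],"yaw":0},{"slide":[0,0,0],"yaw":0},{"slide":[0,0,0],"yaw":0},{"slide":[0,0,0],"yaw":0},{"slide":[0,0,0],"yaw":0}]' 255 60
python3 -m inch '[{"slide":[0,0,0.03],"yaw":0},{"slide":[0,0,0.06],"yaw":0},{"slide":[0,0,0.08],"yaw":0},{"slide":[0,0,0.08],"yaw":0},{"slide":[0,0,0.08],"yaw":0}]'
```

```text
clock: 24.33
position: [0.4798, 0.0956, 0.0404]
ee_rot: [-0.026, 1.0, 0.0, 0.0]
ft_force: [-0.2, -0.7, 1.3]
grip_width: 1.002
grasp_force: 0.0
clock: 25.0
position: [0.4801, 0.095, 0.0411]
ee_rot: [-0.025, 1.0, 0.001, 0.001]
ft_force: [-4.1, -0.2, 12.2]
grip_width: 0.459
grasp_force: 59.1
clock: 25.42
position: [0.48, 0.0951, 0.1207]
ee_rot: [-0.026, 1.0, 0.001, 0.001]
ft_force: [-0.6, -0.3, -2.9]
grip_width: 0.462
grasp_force: 61.4
```

```bash
python3 -m inch '[{"slide":[0.047,0.327,0],"yaw":0},{"slide":[0.047,0.327,0],"yaw":0},{"slide":[0.047,0.327,0],"yaw":0},{"slide":[0.047,0.327,0],"yaw":0},{"slide":[0.047,0.327,0],"yaw":0},{"slide":[0.047,0.327,0],"yaw":0},{"slide":[0.047,0.327,0],"yaw":0},{"slide":[0.047,0.327,0],"yaw":0},{"slide":[0.047,0.327,0],"yaw":0},{"slide":[0.047,0.327,0],"yaw":0},{"slide":[0.047,0.327,0],"yaw":0},{"slide":[0.047,0.327,-0.03],"yaw":0},{"slide":[0.047,0.327,-0.055],"yaw":0},{"slide":[0.047,0.327,-0.068],"yaw":0},{"slide":[0.047,0.327,-0.074],"yaw":0},{"slide":[0.047,0.327,-0.077],"yaw":0},{"slide":[0.047,0.327,-0.078],"yaw":0},{"slide":[0.047,0.327,-0.078],"yaw":0}]'
python3 -m inch '[{"slide":[0,0,0],"yaw":0},{"slide":[0,0,0],"yaw":0},{"slide":[0,0,0],"yaw":0},{"slide":[0,0,0],"yaw":0},{"slide":[0,0,0],"yaw":0},{"slide":[0,0,0.03],"yaw":0},{"slide":[0,0,0.07],"yaw":0},{"slide":[0,0,0.11],"yaw":0},{"slide":[0,0,0.14],"yaw":0},{"slide":[0,0,0.14],"yaw":0}]' 100
python3 - <<'E'
from h import *
c=grab('wrist','w10.png'); hub(c,(.527,.422),None,.012); hub(c,(.460,.416),None,.012)
E
python3 -m inch '[{"slide":[0.017,-0.462,0],"yaw":0},{"slide":[0.017,-0.462,0],"yaw":0},{"slide":[0.017,-0.462,0],"yaw":0},{"slide":[0.017,-0.462,0],"yaw":0},{"slide":[0.017,-0.462,0],"yaw":0},{"slide":[0.017,-0.462,0],"yaw":0},{"slide":[0.017,-0.462,0],"yaw":0},{"slide":[0.017,-0.462,0],"yaw":0},{"slide":[0.017,-0.462,0],"yaw":0},{"slide":[0.017,-0.462,0],"yaw":0},{"slide":[0.017,-0.462,0],"yaw":0},{"slide":[0.017,-0.462,0],"yaw":0},{"slide":[0.017,-0.462,0],"yaw":0},{"slide":[0.017,-0.462,0],"yaw":0}]' 0 60
python3 - <<'E'
from h import *
c=grab('wrist'); hub(c,(.472,-.0405))
E
```

```text
clock: 26.92
position: [0.5274, 0.4212, 0.0433]
ee_rot: [-0.025, 1.0, 0.0, 0.001]
ft_force: [-0.3, -0.4, 1.3]
grip_width: 0.463
grasp_force: 61.7
clock: 27.75
position: [0.5292, 0.4235, 0.1898]
ee_rot: [-0.025, 1.0, 0.004, 0.004]
ft_force: [1.1, 1.3, 0.4]
grip_width: 0.61
grasp_force: 0.0
hub [0.5271 0.4197] r 0.0327 ellipse 0.5266 0.4196 0.0296 0.0324
hub [0.458  0.4156] r 0.0305 ellipse 0.4581 0.4156 0.0302 0.0303
clock: 28.97
position: [0.5431, -0.04, 0.1811]
ee_rot: [-0.025, 1.0, 0.0, -0.001]
ft_force: [-0.0, 0.4, -0.6]
grip_width: 1.0
grasp_force: 0.0
hub [ 0.467  -0.0419] r 0.0304 ellipse 0.4669 -0.0419 0.03 0.0302
```

```bash
python3 -m inch '[{"slide":[-0.074,0,0],"yaw":0},{"slide":[-0.074,0,-0.01],"yaw":0},{"slide":[-0.074,0,-0.04],"yaw":0},{"slide":[-0.074,0,-0.08],"yaw":0},{"slide":[-0.074,0,-0.115],"yaw":0},{"slide":[-0.074,0,-0.132],"yaw":0},{"slide":[-0.074,0,-0.141],"yaw":0},{"slide":[-0.074,0,-0.141],"yaw":0},{"slide":[-0.074,0,-0.141],"yaw":0}]' 0 60
python3 -m inch '[{"slide":[0,0,0],"yaw":0},{"slide":[0,0,0],"yaw":0},{"slide":[0,0,0],"yaw":0},{"slide":[0,0,0],"yaw":0},{"slide":[0,0,0],"yaw":0},{"slide":[0,0,0],"yaw":0},{"slide":[0,0,0],"yaw":0},{"slide":[0,0,0],"yaw":0}]' 255 60
python3 -m inch '[{"slide":[0,0,0.03],"yaw":0},{"slide":[0,0,0.06],"yaw":0},{"slide":[0,0,0.08],"yaw":0},{"slide":[0,0,0.08],"yaw":0},{"slide":[0,0,0.08],"yaw":0}]'
```

```text
clock: 29.77
position: [0.4699, -0.0395, 0.0413]
ee_rot: [-0.026, 1.0, -0.0, -0.0]
ft_force: [0.1, -0.6, 0.0]
grip_width: 1.003
grasp_force: 0.0
clock: 30.43
position: [0.4703, -0.04, 0.042]
ee_rot: [-0.026, 1.0, 0.0, 0.001]
ft_force: [-2.9, 0.8, 11.9]
grip_width: 0.453
grasp_force: 59.1
clock: 30.85
position: [0.4702, -0.04, 0.1218]
ee_rot: [-0.026, 1.0, 0.001, 0.001]
ft_force: [-0.3, 0.3, -2.5]
grip_width: 0.454
grasp_force: 61.3
```

```bash
python3 -m inch '[{"slide":[0.027,0.392,0],"yaw":0},{"slide":[0.027,0.392,0],"yaw":0},{"slide":[0.027,0.392,0],"yaw":0},{"slide":[0.027,0.392,0],"yaw":0},{"slide":[0.027,0.392,0],"yaw":0},{"slide":[0.027,0.392,0],"yaw":0},{"slide":[0.027,0.392,0],"yaw":0},{"slide":[0.027,0.392,0],"yaw":0},{"slide":[0.027,0.392,0],"yaw":0},{"slide":[0.027,0.392,0],"yaw":0},{"slide":[0.027,0.392,0],"yaw":0},{"slide":[0.027,0.392,0],"yaw":0},{"slide":[0.027,0.392,0],"yaw":0},{"slide":[0.027,0.392,-0.03],"yaw":0},{"slide":[0.027,0.392,-0.055],"yaw":0},{"slide":[0.027,0.392,-0.068],"yaw":0},{"slide":[0.027,0.392,-0.074],"yaw":0},{"slide":[0.027,0.392,-0.077],"yaw":0},{"slide":[0.027,0.392,-0.078],"yaw":0},{"slide":[0.027,0.392,-0.078],"yaw":0}]'
python3 -m inch '[{"slide":[0,0,0],"yaw":0},{"slide":[0,0,0],"yaw":0},{"slide":[0,0,0],"yaw":0},{"slide":[0,0,0],"yaw":0},{"slide":[0,0,0],"yaw":0},{"slide":[0,0,0.03],"yaw":0},{"slide":[0,0,0.07],"yaw":0},{"slide":[0,0,0.11],"yaw":0},{"slide":[0,0,0.14],"yaw":0},{"slide":[0,0,0.14],"yaw":0}]' 100
python3 - <<'E'
from h import *
c=grab('wrist','w11.png'); hub(c,(.497,.352),None,.012); hub(c,(.460,.416),None,.012)
E
python3 -m inch '[{"slide":[0.063,-0.512,0],"yaw":0},{"slide":[0.063,-0.512,0],"yaw":0},{"slide":[0.063,-0.512,0],"yaw":0},{"slide":[0.063,-0.512,0],"yaw":0},{"slide":[0.063,-0.512,0],"yaw":0},{"slide":[0.063,-0.512,0],"yaw":0},{"slide":[0.063,-0.512,0],"yaw":0},{"slide":[0.063,-0.512,0],"yaw":0},{"slide":[0.063,-0.512,0],"yaw":0},{"slide":[0.063,-0.512,0],"yaw":0},{"slide":[0.063,-0.512,0],"yaw":0},{"slide":[0.063,-0.512,0],"yaw":0},{"slide":[0.063,-0.512,0],"yaw":0},{"slide":[0.063,-0.512,0],"yaw":0},{"slide":[0.063,-0.512,0],"yaw":0},{"slide":[0.063,-0.512,0],"yaw":0}]' 0 60
python3 - <<'E'
from h import *
c=grab('wrist'); hub(c,(.488,-.160)); np.savez('w12.npz',**c)
f=cv2.LUT(c['frame'][:,:,::-1],np.clip((np.arange(256)/255.)**.5*255,0,255).astype(np.uint8)); cv2.imwrite('pics/w12.png',cv2.resize(f,(800,600)))
E
```

```text
clock: 32.52
position: [0.4974, 0.3513, 0.0442]
ee_rot: [-0.025, 1.0, 0.0, 0.0]
ft_force: [0.4, -0.0, -0.2]
grip_width: 0.455
grasp_force: 61.4
clock: 33.35
position: [0.4992, 0.3534, 0.19]
ee_rot: [-0.025, 1.0, 0.003, 0.004]
ft_force: [1.3, 0.9, 0.4]
grip_width: 0.611
grasp_force: 0.0
hub [0.4963 0.3501] r 0.0327 ellipse 0.4958 0.3497 0.0297 0.0325
hub [0.4597 0.4175] r 0.0328 ellipse 0.459 0.4173 0.0292 0.0327
clock: 34.73
position: [0.5593, -0.159, 0.1819]
ee_rot: [-0.026, 1.0, 0.0, -0.001]
ft_force: [0.4, 0.4, -0.5]
grip_width: 0.999
grasp_force: 0.0
hub [ 0.4835 -0.1608] r 0.0303 ellipse 0.4835 -0.161 0.0299 0.0303
```

View pics/w12.png

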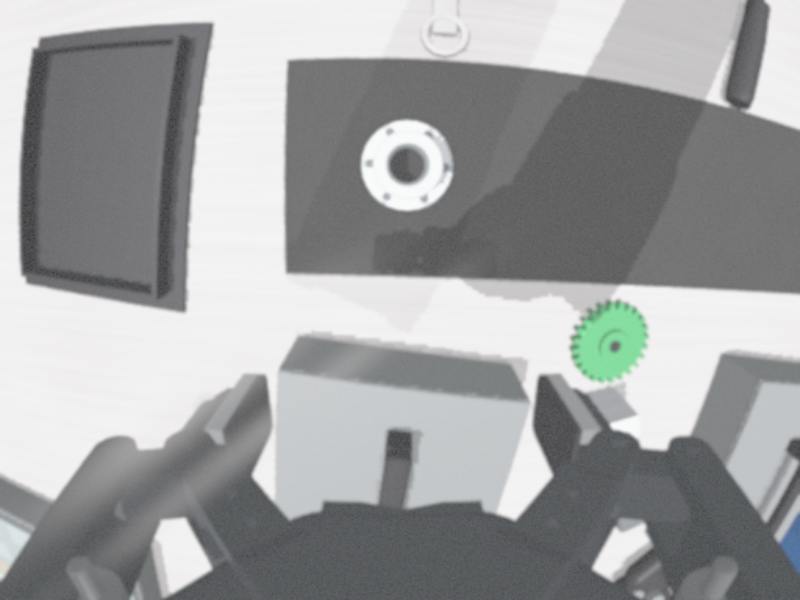

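Hub 4 is at (407,165) and the long tray is at the upper left. I'll grasp hub 4 and set it in the middle of that tray.

```bash
python3 - <<'E'
from h import *
c=dict(np.load('w12.npz')); S=lambda p:((p[0]+.5)*.64-.5,(p[1]+.5)*.64-.5)
q=[onz(c,*S(p),.005,True)[:2] for p in [(37,40),(212,23),(186,311),(27,283)]]
print(np.mean(q,0).round(4),[ (np.linalg.norm(q[(i+1)%4]-q[i]).round(4),np.degrees(np.arctan2(*(q[(i+1)%4]-q[i])[::-1])).round(1)) for i in range(4)])
E
python3 -m inch '[{"slide":[-0.074,0,0],"yaw":0},{"slide":[-0.074,0,-0.01],"yaw":0},{"slide":[-0.074,0,-0.04],"yaw":0},{"slide":[-0.074,0,-0.08],"yaw":0},{"slide":[-0.074,0,-0.115],"yaw":0},{"slide":[-0.074,0,-0.132],"yaw":0},{"slide":[-0.074,0,-0.141],"yaw":0},{"slide":[-0.074,0,-0.141],"yaw":0},{"slide":[-0.074,0,-0.141],"yaw":0}]' 0 60
python3 -m inch '[{"slide":[0,0,0],"yaw":0},{"slide":[0,0,0],"yaw":0},{"slide":[0,0,0],"yaw":0},{"slide":[0,0,0],"yaw":0},{"slide":[0,0,0],"yaw":0},{"slide":[0,0,0],"yaw":0},{"slide":[0,0,0],"yaw":0},{"slide":[0,0,0],"yaw":0}]' 255 60
python3 -m inch '[{"slide":[0,0,0.03],"yaw":0},{"slide":[0,0,0.06],"yaw":0},{"slide":[0,0,0.08],"yaw":0},{"slide":[0,0,0.08],"yaw":0},{"slide":[0,0,0.08],"yaw":0}]'
```

```text
[ 0.4793 -0.3972] [(np.float64(0.1732), np.float64(84.9)), (np.float64(0.2122), np.float64(-5.2)), (np.float64(0.1706), np.float64(-95.2)), (np.float64(0.2117), np.float64(175.5))]
clock: 35.53
position: [0.486, -0.1597, 0.0425]
ee_rot: [-0.026, 1.0, -0.0, 0.0]
ft_force: [0.7, 0.2, 0.7]
grip_width: 0.999
grasp_force: 0.0
clock: 36.2
position: [0.4862, -0.1602, 0.043]
ee_rot: [-0.025, 1.0, 0.0, 0.001]
ft_force: [-3.4, 1.2, 11.6]
grip_width: 0.461
grasp_force: 59.1
clock: 36.62
position: [0.4861, -0.1601, 0.1226]
ee_rot: [-0.026, 1.0, 0.0, 0.001]
ft_force: [-0.5, 0.5, -2.2]
grip_width: 0.459
grasp_force: 61.3
```

```bash
python3 -m inch '[{"slide":[-0.005,-0.238,0],"yaw":0},{"slide":[-0.005,-0.238,0],"yaw":0},{"slide":[-0.005,-0.238,0],"yaw":0},{"slide":[-0.005,-0.238,0],"yaw":0},{"slide":[-0.005,-0.238,0],"yaw":0},{"slide":[-0.005,-0.238,0],"yaw":0},{"slide":[-0.005,-0.238,0],"yaw":0},{"slide":[-0.005,-0.238,0],"yaw":0},{"slide":[-0.005,-0.238,-0.03],"yaw":0},{"slide":[-0.005,-0.238,-0.055],"yaw":0},{"slide":[-0.005,-0.238,-0.068],"yaw":0},{"slide":[-0.005,-0.238,-0.074],"yaw":0},{"slide":[-0.005,-0.238,-0.077],"yaw":0},{"slide":[-0.005,-0.238,-0.078],"yaw":0},{"slide":[-0.005,-0.238,-0.078],"yaw":0}]'
python3 -m inch '[{"slide":[0,0,0],"yaw":0},{"slide":[0,0,0],"yaw":0},{"slide":[0,0,0],"yaw":0},{"slide":[0,0,0],"yaw":0},{"slide":[0,0,0],"yaw":0},{"slide":[0,0,0.03],"yaw":0},{"slide":[0,0,0.07],"yaw":0},{"slide":[0,0,0.11],"yaw":0},{"slide":[0.04,0,0.15],"yaw":0},{"slide":[0.06,0.0,0.2],"yaw":0},{"slide":[0.06,0.0,0.22],"yaw":0},{"slide":[0.06,0.0,0.22],"yaw":0}]' 100
python3 - <<'E'
from h import *
c=grab('wrist'); hub(c,(.481,-.398),None,.012); np.savez('w13.npz',**c)
f=cv2.LUT(c['frame'][:,:,::-1],np.clip((np.arange(256)/255.)**.5*255,0,255).astype(np.uint8)); cv2.imwrite('pics/w13.png',cv2.resize(f,(800,600)))
E
```

```text
clock: 37.87
position: [0.4811, -0.3976, 0.0452]
ee_rot: [-0.026, 1.0, 0.0, 0.0]
ft_force: [-1.9, 2.9, 4.6]
grip_width: 0.464
grasp_force: 62.1
clock: 38.87
position: [0.5444, -0.3988, 0.2713]
ee_rot: [-0.027, 1.0, -0.003, 0.004]
ft_force: [0.1, -1.7, 0.2]
grip_width: 0.607
grasp_force: 0.0
hub [ 0.4785 -0.3989] r 0.0306 ellipse 0.4786 -0.399 0.03 0.0304
```

View pics/w13.png

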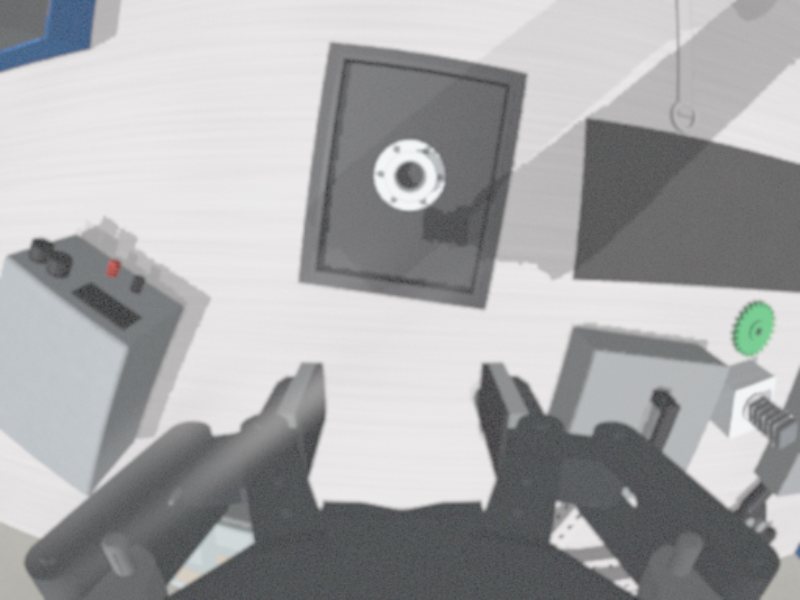

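The picture shows hub 4 flat in the long tray, whose base corners are at (331,42), (527,73), (486,309) and (299,282). Next I'll fix the tray's pose and go over the square cover.

```bash
python3 - <<'E'
from h import *
c=dict(np.load('w13.npz')); S=lambda p:((p[0]+.5)*.64-.5,(p[1]+.5)*.64-.5)
q=[onz(c,*S(p),.005,True)[:2] for p in [(331,42),(527,73),(486,309),(299,282)]]
print(np.mean(q,0).round(4),[ (np.linalg.norm(q[(i+1)%4]-q[i]).round(4),np.degrees(np.arctan2(*(q[(i+1)%4]-q[i])[::-1])).round(1)) for i in range(4)])
for p in [(615,390),(640,345),(565,400),(700,480),(200,500)]: print(p,c['frame'][tuple(int(t) for t in S(p)[::-1])])
E
python3 -m inch '[{"slide":[0.198,0.24,0.03],"yaw":-0.14},{"slide":[0.198,0.24,0.03],"yaw":-0.14},{"slide":[0.198,0.24,0.03],"yaw":-0.14},{"slide":[0.198,0.24,0.03],"yaw":-0.14},{"slide":[0.198,0.24,0.03],"yaw":-0.14},{"slide":[0.198,0.24,0.03],"yaw":-0.14},{"slide":[0.198,0.24,0.03],"yaw":-0.14},{"slide":[0.198,0.24,0.03],"yaw":-0.14},{"slide":[0.198,0.24,0.03],"yaw":-0.14},{"slide":[0.198,0.24,0.03],"yaw":-0.14},{"slide":[0.198,0.24,0.03],"yaw":-0.14}]' 0 80
python3 - <<'E'
from h import *
c=grab('wrist'); np.savez('w14.npz',**c)
cv2.imwrite('pics/w14.png',cv2.resize(c['frame'][:,:,::-1],(800,600)))
E
```

```text
[ 0.4789 -0.3971] [(np.float64(0.1696), np.float64(84.5)), (np.float64(0.2144), np.float64(-5.3)), (np.float64(0.171), np.float64(-95.4)), (np.float64(0.2146), np.float64(174.4))]
(615, 390) [129 132 135]
(640, 345) [54 57 57]
(565, 400) [61 63 63]
(700, 480) [199 194 197]
(200, 500) [46 48 47]
clock: 39.83
position: [0.7378, -0.1594, 0.293]
ee_rot: [0.045, 0.999, -0.0, -0.001]
ft_force: [-0.1, -0.8, 0.4]
grip_width: 0.999
grasp_force: 0.0
```

View pics/w14.png

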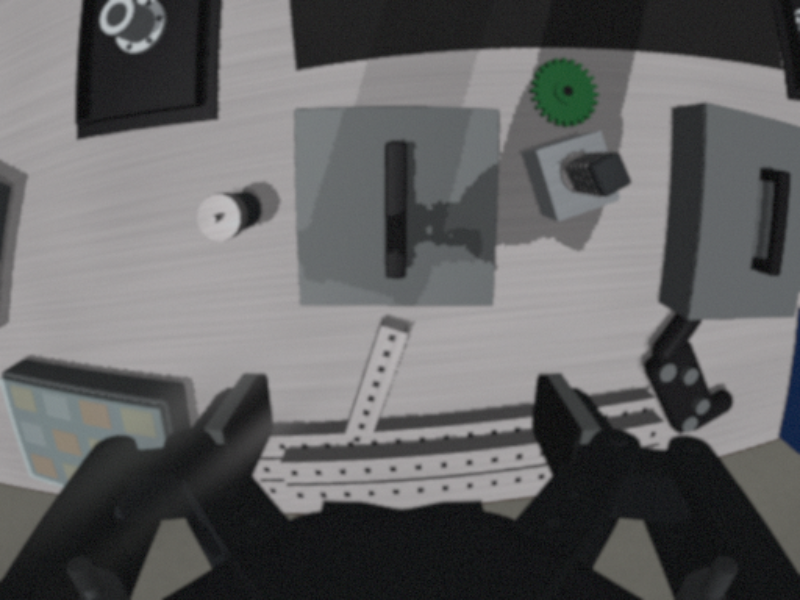

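The picture shows the square cover's top corners at (295,108), (499,107), (494,304) and (301,305), with its bar running from (396,141) to (396,278). Nothing has been displaced.

```bash
python3 - <<'E'
from h import *
c=dict(np.load('w14.npz')); S=lambda p:((p[0]+.5)*.64-.5,(p[1]+.5)*.64-.5)
q=[onz(c,*S(p),.062,True)[:2] for p in [(295,108),(499,107),(494,304),(301,305)]]
print(np.mean(q,0).round(4),[ (np.linalg.norm(q[(i+1)%4]-q[i]).round(4),np.degrees(np.arctan2(*(q[(i+1)%4]-q[i])[::-1])).round(1)) for i in range(4)])
h=[onz(c,*S(p),.094,True)[:2] for p in [(396,141),(396,278)]]; d=h[1]-h[0]; print('bar',np.mean(h,0).round(4),np.linalg.norm(d),np.degrees(np.arctan2(d[1],d[0])))
E
```

```text
[ 0.6936 -0.1609] [(np.float64(0.159), np.float64(84.9)), (np.float64(0.1598), np.float64(-5.0)), (np.float64(0.16), np.float64(-94.9)), (np.float64(0.1603), np.float64(174.7))]
bar [ 0.6941 -0.1613] 0.09925367655001793 -5.3289167517644405
```

```bash
python3 -m inch '[{"slide":[-0.042,-0.001,-0.02],"yaw":0},{"slide":[-0.042,-0.001,-0.05],"yaw":0},{"slide":[-0.042,-0.001,-0.09],"yaw":0},{"slide":[-0.042,-0.001,-0.13],"yaw":0},{"slide":[-0.042,-0.001,-0.17],"yaw":0},{"slide":[-0.042,-0.001,-0.195],"yaw":0},{"slide":[-0.042,-0.001,-0.206],"yaw":0},{"slide":[-0.042,-0.001,-0.212],"yaw":0},{"slide":[-0.042,-0.001,-0.212],"yaw":0},{"slide":[-0.042,-0.001,-0.212],"yaw":0}]' 0 80
python3 -m inch '[{"slide":[0,0,0],"yaw":0},{"slide":[0,0,0],"yaw":0},{"slide":[0,0,0],"yaw":0},{"slide":[0,0,0],"yaw":0},{"slide":[0,0,0],"yaw":0},{"slide":[0,0,0],"yaw":0},{"slide":[0,0,0],"yaw":0},{"slide":[0,0,0],"yaw":0},{"slide":[0,0,0],"yaw":0},{"slide":[0,0,0],"yaw":0},{"slide":[0,0,0],"yaw":0},{"slide":[0,0,0],"yaw":0}]' 255 80
python3 -m inch '[{"slide":[0,0,0.02],"yaw":0},{"slide":[0,0,0.05],"yaw":0},{"slide":[0,0,0.09],"yaw":0},{"slide":[0,0,0.13],"yaw":0},{"slide":[0,0,0.15],"yaw":0},{"slide":[0,0,0.15],"yaw":0},{"slide":[0,0,0.15],"yaw":0}]'
```

```text
clock: 40.72
position: [0.6973, -0.1601, 0.0839]
ee_rot: [0.045, 0.999, -0.0, 0.001]
ft_force: [0.6, 0.2, 1.2]
grip_width: 0.998
grasp_force: 0.0
clock: 41.72
position: [0.6967, -0.1592, 0.0823]
ee_rot: [0.044, 0.999, 0.0, 0.0]
ft_force: [-1.9, 0.8, 5.1]
grip_width: 0.167
grasp_force: 79.0
clock: 42.3
position: [0.6966, -0.1593, 0.2319]
ee_rot: [0.044, 0.999, 0.0, 0.0]
ft_force: [-0.5, 0.3, -3.6]
grip_width: 0.171
grasp_force: 78.6
```

```bash
python3 -m inch '[{"slide":[-0.2,0.545,0],"yaw":0.138},{"slide":[-0.2,0.545,0],"yaw":0.138},{"slide":[-0.2,0.545,0],"yaw":0.138},{"slide":[-0.2,0.545,0],"yaw":0.138},{"slide":[-0.2,0.545,0],"yaw":0.138},{"slide":[-0.2,0.545,0],"yaw":0.138},{"slide":[-0.2,0.545,0],"yaw":0.138},{"slide":[-0.2,0.545,0],"yaw":0.138},{"slide":[-0.2,0.545,0],"yaw":0.138},{"slide":[-0.2,0.545,0],"yaw":0.138},{"slide":[-0.2,0.545,0],"yaw":0.138},{"slide":[-0.2,0.545,0],"yaw":0.138},{"slide":[-0.2,0.545,0],"yaw":0.138},{"slide":[-0.2,0.545,0],"yaw":0.138},{"slide":[-0.2,0.545,0],"yaw":0.138},{"slide":[-0.2,0.545,0],"yaw":0.138},{"slide":[-0.2,0.545,0],"yaw":0.138},{"slide":[-0.2,0.545,0],"yaw":0.138}]'
python3 -m inch '[{"slide":[0,0,-0.03],"yaw":0},{"slide":[0,0,-0.06],"yaw":0},{"slide":[0,0,-0.085],"yaw":0},{"slide":[0,0,-0.1],"yaw":0},{"slide":[0,0,-0.11],"yaw":0},{"slide":[0,0,-0.11],"yaw":0},{"slide":[0,0,-0.11],"yaw":0}]'
python3 - <<'E'
from h import *
a=grab('scene');b=grab('side')
A=a['frame'][150:310,340:480,::-1];B=b['frame'][70:230,130:270,::-1]
print(proj(a,(.495,.386,.03)),proj(b,(.495,.386,.03)))
im=cv2.resize(np.hstack([A,B]),(800,457),interpolation=cv2.INTER_CUBIC); im=cv2.LUT(im,np.clip((np.arange(256)/255.)**.6*255,0,255).astype(np.uint8)); cv2.imwrite('pics/s1.png',im)
E
```

```text
clock: 43.8
position: [0.4968, 0.384, 0.2305]
ee_rot: [-0.024, 1.0, -0.001, -0.001]
ft_force: [0.6, -0.7, -2.1]
grip_width: 0.172
grasp_force: 78.7
clock: 44.38
position: [0.4971, 0.3851, 0.1221]
ee_rot: [-0.024, 1.0, -0.0, 0.0]
ft_force: [0.5, 0.2, -3.9]
grip_width: 0.169
grasp_force: 78.7
(np.float64(404.6408573106047), np.float64(219.80647872810778)) (np.float64(204.9919977597318), np.float64(133.4163387131197))
```

View pics/s1.png

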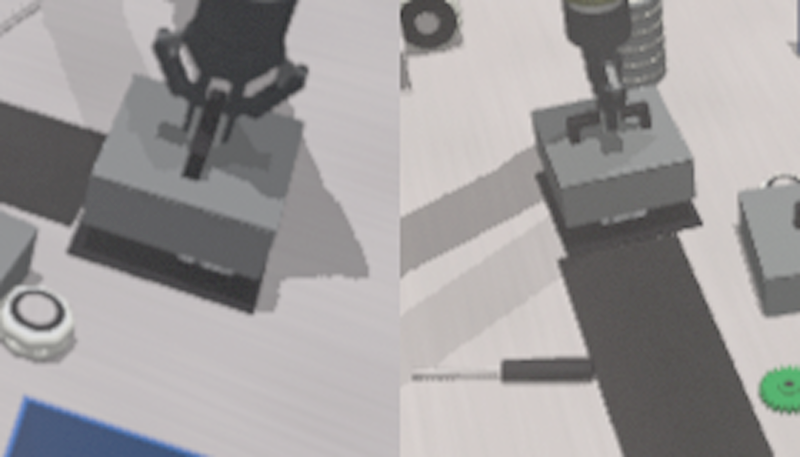

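The held cover is level over the square tray in both views and square to its base plate. I'll lower it.

```bash
python3 -m inch '[{"slide":[-0.001,0,-0.008],"yaw":0},{"slide":[-0.001,0,-0.013],"yaw":0},{"slide":[-0.001,0,-0.016],"yaw":0},{"slide":[-0.001,0,-0.019],"yaw":0},{"slide":[-0.001,0,-0.022],"yaw":0},{"slide":[-0.001,0,-0.022],"yaw":0}]'
```

```text
clock: 44.98
position: [0.4952, 0.3856, 0.0991]
ee_rot: [-0.025, 1.0, -0.0, -0.0]
ft_force: [-1.0, 0.4, -2.8]
grip_width: 0.169
grasp_force: 78.7
```

```bash
python3 -m inch '[{"slide":[0,0,-0.004],"yaw":0},{"slide":[0,0,-0.008],"yaw":0},{"slide":[0,0,-0.011],"yaw":0},{"slide":[0,0,-0.013],"yaw":0},{"slide":[0,0,-0.014],"yaw":0},{"slide":[0,0,-0.014],"yaw":0}]'
```

```text
clock: 45.48
position: [0.4955, 0.3858, 0.0872]
ee_rot: [-0.025, 1.0, 0.0, -0.0]
ft_force: [-5.4, -3.9, 12.8]
grip_width: 0.167
grasp_force: 80.8
```

The square cover is fully seated at the expected height. I'll release it and look at the long cover.

```bash
python3 -m inch '[{"slide":[0,0,0.002],"yaw":0},{"slide":[0,0,0.002],"yaw":0},{"slide":[0,0,0.002],"yaw":0},{"slide":[0,0,0.002],"yaw":0},{"slide":[0,0,0.002],"yaw":0},{"slide":[0,0,0.002],"yaw":0},{"slide":[0,0,0.03],"yaw":0},{"slide":[0,0,0.07],"yaw":0},{"slide":[0,0,0.1],"yaw":0},{"slide":[0.232,-0.233,0.21],"yaw":-0.14},{"slide":[0.232,-0.233,0.21],"yaw":-0.14},{"slide":[0.232,-0.233,0.21],"yaw":-0.14},{"slide":[0.232,-0.233,0.21],"yaw":-0.14},{"slide":[0.232,-0.233,0.21],"yaw":-0.14},{"slide":[0.232,-0.233,0.21],"yaw":-0.14},{"slide":[0.232,-0.233,0.21],"yaw":-0.14},{"slide":[0.232,-0.233,0.21],"yaw":-0.14},{"slide":[0.232,-0.233,0.21],"yaw":-0.14},{"slide":[0.232,-0.233,0.21],"yaw":-0.14},{"slide":[0.232,-0.233,0.21],"yaw":-0.14}]' 0 80
python3 - <<'E'
from h import *
c=grab('wrist'); np.savez('w15.npz',**c)
cv2.imwrite('pics/w15.png',cv2.resize(c['frame'][:,:,::-1],(800,600)))
E
```

```text
clock: 47.15
position: [0.728, 0.1516, 0.2954]
ee_rot: [0.046, 0.999, -0.0, -0.0]
ft_force: [-0.3, 0.3, -0.4]
grip_width: 1.001
grasp_force: 0.0
```

View pics/w15.png

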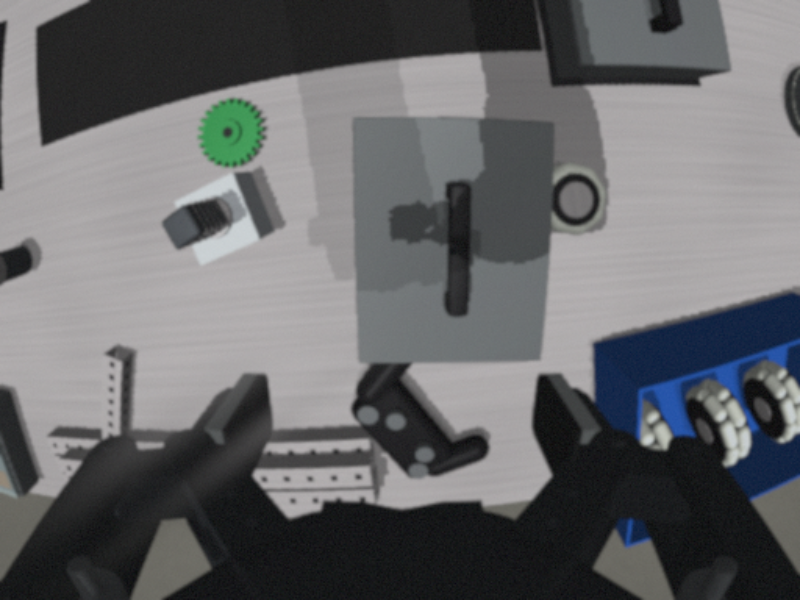

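The long cover's top corners are at (353,117), (555,122), (541,360) and (359,362), with its bar from (458,182) to (457,316). The square cover sits on its tray at the upper right. The long cover lies close to the omni wheel, so I'll lift it straight up.

```bash
python3 - <<'E'
from h import *
c=dict(np.load('w15.npz')); S=lambda p:((p[0]+.5)*.64-.5,(p[1]+.5)*.64-.5)
q=[onz(c,*S(p),.062,True)[:2] for p in [(353,117),(555,122),(541,360),(359,362)]]
print(np.mean(q,0).round(4),[ (np.linalg.norm(q[(i+1)%4]-q[i]).round(4),np.degrees(np.arctan2(*(q[(i+1)%4]-q[i])[::-1])).round(1)) for i in range(4)])
h=[onz(c,*S(p),.094,True)[:2] for p in [(458,182),(457,316)]]; d=h[1]-h[0]; print('bar',np.mean(h,0).round(4),np.linalg.norm(d),np.degrees(np.arctan2(d[1],d[0])))
E
```

```text
[0.7189 0.1939] [(np.float64(0.1604), np.float64(84.9)), (np.float64(0.2036), np.float64(-5.2)), (np.float64(0.16), np.float64(-95.2)), (np.float64(0.2032), np.float64(174.9))]
bar [0.7182 0.1922] 0.10047525085636266 -4.336538422142969
```

The cover has been knocked about 4 cm aside; it now stands at (0.720, 0.194) at the same angle.

```bash
python3 -m inch '[{"slide":[-0.008,0.042,-0.02],"yaw":0},{"slide":[-0.008,0.042,-0.05],"yaw":0},{"slide":[-0.008,0.042,-0.09],"yaw":0},{"slide":[-0.008,0.042,-0.13],"yaw":0},{"slide":[-0.008,0.042,-0.17],"yaw":0},{"slide":[-0.008,0.042,-0.195],"yaw":0},{"slide":[-0.008,0.042,-0.208],"yaw":0},{"slide":[-0.008,0.042,-0.214],"yaw":0},{"slide":[-0.008,0.042,-0.214],"yaw":0},{"slide":[-0.008,0.042,-0.214],"yaw":0}]' 0 80
python3 -m inch '[{"slide":[0,0,0],"yaw":0},{"slide":[0,0,0],"yaw":0},{"slide":[0,0,0],"yaw":0},{"slide":[0,0,0],"yaw":0},{"slide":[0,0,0],"yaw":0},{"slide":[0,0,0],"yaw":0},{"slide":[0,0,0],"yaw":0},{"slide":[0,0,0],"yaw":0},{"slide":[0,0,0],"yaw":0},{"slide":[0,0,0],"yaw":0},{"slide":[0,0,0],"yaw":0},{"slide":[0,0,0],"yaw":0}]' 255 80
python3 -m inch '[{"slide":[0,0,0.02],"yaw":0},{"slide":[0,0,0.05],"yaw":0},{"slide":[0,0,0.09],"yaw":0},{"slide":[0,0,0.13],"yaw":0},{"slide":[0,0,0.15],"yaw":0},{"slide":[0,0,0.15],"yaw":0},{"slide":[0,0,0.15],"yaw":0}]'
```

```text
clock: 48.03
position: [0.7202, 0.1955, 0.0838]
ee_rot: [0.045, 0.999, 0.0, 0.001]
ft_force: [-0.1, 0.0, -0.1]
grip_width: 1.002
grasp_force: 0.0
clock: 49.03
position: [0.7198, 0.1947, 0.0823]
ee_rot: [0.045, 0.999, 0.0, 0.0]
ft_force: [-0.8, -0.5, 5.6]
grip_width: 0.164
grasp_force: 78.9
clock: 49.62
position: [0.7197, 0.1948, 0.2321]
ee_rot: [0.045, 0.999, 0.0, 0.0]
ft_force: [-0.9, -0.3, -3.6]
grip_width: 0.171
grasp_force: 78.6
```

```bash
python3 -m inch '[{"slide":[-0.239,-0.592,0],"yaw":-0.003},{"slide":[-0.239,-0.592,0],"yaw":-0.003},{"slide":[-0.239,-0.592,0],"yaw":-0.003},{"slide":[-0.239,-0.592,0],"yaw":-0.003},{"slide":[-0.239,-0.592,0],"yaw":-0.003},{"slide":[-0.239,-0.592,0],"yaw":-0.003},{"slide":[-0.239,-0.592,0],"yaw":-0.003},{"slide":[-0.239,-0.592,0],"yaw":-0.003},{"slide":[-0.239,-0.592,0],"yaw":-0.003},{"slide":[-0.239,-0.592,0],"yaw":-0.003},{"slide":[-0.239,-0.592,0],"yaw":-0.003},{"slide":[-0.239,-0.592,0],"yaw":-0.003},{"slide":[-0.239,-0.592,0],"yaw":-0.003},{"slide":[-0.239,-0.592,0],"yaw":-0.003},{"slide":[-0.239,-0.592,0],"yaw":-0.003},{"slide":[-0.239,-0.592,0],"yaw":-0.003},{"slide":[-0.239,-0.592,0],"yaw":-0.003},{"slide":[-0.239,-0.592,0],"yaw":-0.003},{"slide":[-0.239,-0.592,0],"yaw":-0.003},{"slide":[-0.239,-0.592,0],"yaw":-0.003}]'
python3 -m inch '[{"slide":[0,0,-0.03],"yaw":0},{"slide":[0,0,-0.06],"yaw":0},{"slide":[0,0,-0.085],"yaw":0},{"slide":[0,0,-0.1],"yaw":0},{"slide":[0,0,-0.11],"yaw":0},{"slide":[0,0,-0.11],"yaw":0},{"slide":[0,0,-0.11],"yaw":0}]'
```

```text
clock: 51.28
position: [0.4813, -0.3954, 0.2307]
ee_rot: [0.046, 0.999, 0.001, -0.001]
ft_force: [0.1, 0.4, -1.7]
grip_width: 0.169
grasp_force: 78.7
clock: 51.87
position: [0.481, -0.3967, 0.1221]
ee_rot: [0.046, 0.999, 0.0, -0.0]
ft_force: [0.5, -0.0, -1.6]
grip_width: 0.168
grasp_force: 78.6
```

```bash
python3 -m inch '[{"slide":[0,0,-0.008],"yaw":0},{"slide":[0,0,-0.013],"yaw":0},{"slide":[0,0,-0.016],"yaw":0},{"slide":[0,0,-0.019],"yaw":0},{"slide":[0,0,-0.022],"yaw":0},{"slide":[0,0,-0.022],"yaw":0}]'
```

```text
clock: 52.37
position: [0.4803, -0.397, 0.0993]
ee_rot: [0.047, 0.999, 0.0, -0.0]
ft_force: [0.0, -0.6, -2.4]
grip_width: 0.168
grasp_force: 78.7
```

```bash
python3 -m inch '[{"slide":[0,0,-0.004],"yaw":0},{"slide":[0,0,-0.008],"yaw":0},{"slide":[0,0,-0.011],"yaw":0},{"slide":[0,0,-0.013],"yaw":0},{"slide":[0,0,-0.014],"yaw":0},{"slide":[0,0,-0.014],"yaw":0}]'
python3 -m inch '[{"slide":[0,0,0.002],"yaw":0},{"slide":[0,0,0.002],"yaw":0},{"slide":[0,0,0.002],"yaw":0},{"slide":[0,0,0.002],"yaw":0},{"slide":[0,0,0.002],"yaw":0},{"slide":[0,0,0.002],"yaw":0},{"slide":[0,0,0.03],"yaw":0},{"slide":[0,0,0.07],"yaw":0},{"slide":[0,0,0.11],"yaw":0},{"slide":[0.06,0.3,0.25],"yaw":0},{"slide":[0.06,0.3,0.25],"yaw":0},{"slide":[0.06,0.3,0.25],"yaw":0},{"slide":[0.06,0.3,0.25],"yaw":0},{"slide":[0.06,0.3,0.25],"yaw":0},{"slide":[0.06,0.3,0.25],"yaw":0},{"slide":[0.06,0.3,0.25],"yaw":0},{"slide":[0.06,0.3,0.25],"yaw":0},{"slide":[0.06,0.3,0.25],"yaw":0},{"slide":[0.06,0.3,0.25],"yaw":0},{"slide":[0.06,0.3,0.25],"yaw":0}]' 0 80
python3 - <<'E'
from h import *
# numeric check: brightness/tint profiles across the expected cover edges, scene+side
for n in('scene','side'):
    c=camera(n); g=cv2.cvtColor(c['frame'],cv2.COLOR_RGB2GRAY)
    for nm,(x,y),yaw,L in(('long',(.481,-.397),-.092,.102),('square',(.495,.386),.049,.080)):
        R=np.array([[np.cos(yaw),-np.sin(yaw)],[np.sin(yaw),np.cos(yaw)]])
        for d,half in(((1,0),L),((-1,0),L),((0,1),.08),((0,-1),.08)):
            v=[]
            for e in(-.02,-.012,-.008,-.004,0,.004,.008,.012,.02):
                s=.06 if d[0] else .045
                o=np.array(d)*(half+e)+np.array([-d[1],d[0]])*s
                p=R@o+(x,y); u,w=proj(c,(p[0],p[1],.067)); v.append(int(g[int(round(w)),int(round(u))]))
            print(n,nm,d,v)
E
```

```text
clock: 52.87
position: [0.4805, -0.3971, 0.0872]
ee_rot: [0.047, 0.999, 0.001, 0.0]
ft_force: [-7.1, 7.0, 14.3]
grip_width: 0.169
grasp_force: 81.0
clock: 54.53
position: [0.5403, -0.0978, 0.3356]
ee_rot: [0.047, 0.999, -0.0, -0.0]
ft_force: [-0.1, -0.3, -0.7]
grip_width: 1.0
grasp_force: 0.0
scene long (1, 0) [98, 97, 97, 98, 97, 78, 58, 58, 56]
scene long (-1, 0) [97, 105, 106, 140, 140, 147, 149, 150, 150]
scene long (0, 1) [98, 98, 98, 98, 96, 62, 56, 53, 53]
scene long (0, -1) [98, 97, 101, 115, 129, 147, 147, 147, 147]
scene square (1, 0) [95, 96, 96, 96, 90, 67, 53, 44, 46]
scene square (-1, 0) [96, 95, 95, 114, 139, 148, 148, 148, 148]
scene square (0, 1) [95, 95, 95, 94, 142, 150, 149, 150, 149]
scene square (0, -1) [96, 95, 96, 96, 88, 36, 37, 38, 38]
side long (1, 0) [112, 113, 112, 113, 152, 177, 175, 174, 176]
side long (-1, 0) [114, 114, 114, 115, 107, 42, 89, 178, 174]
side long (0, 1) [111, 111, 110, 111, 115, 175, 175, 175, 175]
side long (0, -1) [113, 113, 112, 113, 74, 63, 62, 63, 64]
side square (1, 0) [111, 111, 110, 114, 143, 168, 172, 173, 173]
side square (-1, 0) [112, 112, 112, 114, 106, 64, 53, 47, 150]
side square (0, 1) [112, 111, 111, 111, 129, 164, 164, 182, 183]
side square (0, -1) [110, 110, 110, 90, 63, 63, 60, 61, 62]
```

Both covers' edges lie where a fully seated cover's should, to within a few mm, and the gauge is in its stand. I'll hand in.

```bash
python3 -c "
from workcell import *
print(hand_in())"
```

```text
the job is handed in; nothing more can be done
None
```

The job is handed in and no verdict was returned: the first three hubs from the robot's left stopped the gauge and are in the square tray, the fourth took the whole pin and is in the long tray, both covers are pressed down on their trays, and the gauge is back in its stand.

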